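# Take a cured glue-up apart and put away its parts

## Robot

A 6-joint arm with a two-finger parallel gripper is mounted at the origin on the work surface. World frame = base frame: x ahead of the robot, y to its left, z up, the work surface at z = 0. Lengths are in m, angles in rad, forces in N, time in s.
With the tool pointing down it reaches from about 0.35 to 0.975 m from the base axis. Payload 4.9 kg.
Tool frame: the origin (TCP) lies on the mounting face of the last link; the fingertips stand 173 mm ahead of it and the grasp point (between the pads) lies 155 mm ahead of it; x points along the fingers, z is the direction in which the jaws open and shut, and the axes are right-handed (so a half turn about x gives the same grasp; the last joint's range is limited). The gripper opens to 85 mm and grips with 20 to 120 N. Pads are 22 mm wide; open, the fingers measure 114 mm over their backs; the gripper's body (76 mm by 85 mm) begins 54 mm behind the grasp point. The pads swing forward as they close: fully open they stand 13 mm farther back than shut.
Start: joints at [1.151, 0.053, 1.613, -0, 1.476, -0.119], TCP at [0.185, 0.597, 0.405] pointing down, gripper open.
Joint ranges: [-3.01, 3.01], [-1.01, 2.22], [0.06, 2.58], [-1.02, 4.17], [0.09, 2.62], [-3.14, 3.14]. Speed limits (rad/s): [2.57, 2.57, 3.14, 3.14, 3.14, 3.14].

## Interface

Orientations are given as a rotation vector (axis times angle).
In Python, from station import get_obs, get_image, get_calibration, finish_job, look_for, masks_of, tip_of gives the robot as it stands.
- The arm moves only by the tool carry_out, never from a script. Its argument "increments" is a list of rows, each a list of 3 entries, a list of its own where there are three numbers: the turn, a rotation vector about the world's x, y, z in units of 0.1 rad (1.0 is 0.1 rad), then the shift along the world's x, y, z in units of 20 mm (1.0 is 20 mm), then the opening, from 0 (shut) to 1 (fully open). A call has 1 to 8 rows; each row shifts and turns the pose as measured when the row begins; what a row does not reach is not made up. A row lasts 1/10 s, in which the tool goes at most 50 mm and 8.59 degrees, less where a joint would pass 70% of its speed; a pose out of reach is approached as far as the arm can. A call with a number of a shift or a turn outside -1 to 1 is refused whole. A call with a gripper value outside its range is refused whole. The fingers move at their own pace and stop on an object; "squeeze" is the grip in N (left out, the last holds). Time passes only in rows, so rows that do not move let the fingers close. It gives the time, the measured TCP pose, the force and the opening at its end, in the units of the state.
- get_obs(): the state, without advancing time (a new reading comes with each control period).
- get_image(name): name is "scene" or "top" or "wrist"; returns (picture, depth): 480x640x3 uint8, blue, green, red; 480x640 float32, m along the optical axis (not along the pixel's ray), 0 where there is no reading.
- get_calibration(name): a dict with "fx", "fy", "cx", "cy" (pixels), "position" and "orientation" of the camera in the world. Camera axes: x right, y down, z forward; pixel columns grow to the right and rows downward; lengths in m; the calibration is good to about 2 mm. The wrist camera is an equidistant fisheye: a pixel r from the principal point sees the ray r / f radians off the axis. A picture is of the moment at which its call begins: read the wrist's pose just before it. get_calibration takes no time and is no camera call; for the wrist camera it gives the pose at the moment of the call.
- finish_job(): hands the job in, once; it reports no verdict.
Trained networks look in the newest picture that a camera, given by its name, has taken for a name from the list of things; names that differ only in an ending like _2 or _b are one class to them, and where a whole thing is asked for, a point or a joint stands for the part that bears it (a point fixed in the world has none). Each returns a list of dicts, best first, with "p" (0 to 1); they miss things now and then, are a little off and sometimes report something else, mostly with a low value. They report only what shows in the picture. A call takes as long as a camera call. They do not tell look-alikes from the thing itself.
- look_for(camera, query): "centre" ([column, row] in pixels, amid what is visible of it).
- masks_of(camera, query): "region" (480x640 bool, what is visible of it) and "centre" ([column, row] in pixels, amid what is visible of it).
- tip_of(camera, query): "centre" ([column, row] in pixels: a listed point, or the origin of a listed thing).
The state is a dict: "t": time; "q": joint angles; "dq": joint speeds; "effort": joint torques, N m; "tool_pos": TCP position; "tool_rot": TCP orientation; "contact_force": force on the tool from outside, world axes, zero at the start; "wrist_torque": the same for the moment, N m; "opening": finger opening in m.
Only numpy, scipy, OpenCV 4.12 (cv2) and the standard library are available. Lean on these libraries where they do the work, as an engineer would, in place of code of your own. Each camera call takes 0.05 s, during which the arm holds its last target.

## Task

The glued joint in the plywood slat has set, so take the glue-up on the dark board apart from the top down: set the iron weight in the free bay of the weight tray, the wooden caul flat in the free bay of the caul tray, the white release plate flat on the two bearers of the cleaning stand, and last lay the jointed slat across both bearers of the drying rack, in the free lane between the dowel pins. Set each piece down gently, without dropping it, in the middle of its place and lined up with it, and let go. Leave the glue bottle and the box of screws standing where they are.

Things in the scene. Friction and masses are not known exactly. Their poses are not given: they have to be found in the camera images.
- weight: Dark iron glue-up weight, on top of the stack at the start: round body 50 mm in diameter and 40 mm tall, above it a neck of 16 to 18 mm diameter and a knob 24 mm in diameter; 62 mm tall in all, about 0.5 to 0.8 kg. Origin: centre of its underside; z up. Stands on the caul, bottom 64 mm above the bench.
- caul: Brown hardwood pressing block (caul), second from the top: 34 mm (its x) x 110 mm (its y, the long way) x 25 mm tall. Origin: centre of its underside. Starts with its underside 39 mm above the bench, on the release plate; its ends stick out past the plate by about 13 mm.
- plate: White plastic release plate, third from the top: 60 mm (x) x 84 mm (y) x 6 mm thick. Origin: centre of its underside. Starts with its underside 33 mm above the bench, on the slat, which is 12 mm narrower, so that the plate's two long edges overhang by about 6 mm (3 to 9 mm).
- slat: Pale plywood slat with a slanting glued joint at mid length, bottom of the stack: 48 mm (x) x 180 mm (y, the long way) x 15 mm thick, a small dark hole at each end. Origin: centre of its underside. Starts lying flat on the fixed dark gluing board (90 x 190 x 18 mm), underside 18 mm above the bench.
- weight_tray: Fixed low plywood tray, 80 mm (x) x 128 mm (y), black rubber floor, two bays side by side along y; a smaller iron weight (30 mm diameter, 54 mm tall), fixed, stands in the bay at +y, 65 mm from the origin. Origin: on the bench under the middle of the free bay: 70 x 70 mm inside, floor 12 mm above the origin, rim 4 mm above the floor.
- caul_tray: Fixed plywood tray, 104 mm (x) x 138 mm (y); a narrower caul (25 mm tall), fixed, lies in its bay at -x, near face 44 mm from the origin. Origin: on the bench under the middle of the free bay: floor 10 mm above it, end stops 8 mm high at y = +-64 mm, thin rails 3 mm high at x = -29 and +27 mm. The caul's long side goes along the tray's y, either way round.
- cleaning_stand: Fixed stand for scraping plates clean: base 118 mm (x) x 114 mm (y), two bearers along y at x = +-14 mm (10 mm wide), tops 30 mm above the bench; end stops at y = +-51 mm, tops at 38 mm; a small scraper, fixed, at -x, 55 mm and more from the origin, below 22 mm. Origin: on the bench under the middle of the bearers. Plate's long side along y, either way round.
- rack: Fixed drying rack: base 118 mm (x) x 150 mm (y), two cross bearers at y = +-55 mm (16 mm wide), tops 30 mm above the bench; a narrower slat, fixed, lies in the lane at -x, near edge 48 mm from the origin. Dowel pins (8 mm thick, 14 mm tall) at x = -36 and +37 mm bound the free lane. Origin: on the bench under the middle of that lane. Slat's long side along y, either way round.
- glue_bottle: White glue bottle with an orange spout, 52 mm diameter, 120 mm tall, loose bystander. Origin: centre of its underside.
- screw_box: Small open cardboard box of screws, 52 x 56 x 34 mm, loose bystander. Origin: centre of its underside.
Not all that is in view belongs to the job. What is shaped like the cleaning_stand but yellow is not meant.

How it is judged:
On the way, in this order (a step that is already met when the one before it is completed fails the run):
1. the weight stands in the free bay of its tray, let go (horizontal distance between weight and weight_tray below 0.012 m and z of weight in the frame of weight_tray between 0.009 and 0.015 m and angle between weight's own z axis and vertical below 0.08 rad and contact force between the fingers and weight below 0.1 N and linear speed of weight below 0.02 m/s), for 0.2 s.
2. the caul lies in the free bay of its tray, let go (horizontal distance between caul and caul_tray below 0.012 m and z of caul in the frame of caul_tray between 0.007 and 0.013 m and angle between caul's own z axis and vertical below 0.08 rad and angle between the y axis of caul and the y axis of caul_tray, either way round below 0.15 rad and contact force between the fingers and caul below 0.1 N and linear speed of caul below 0.02 m/s), for 0.2 s.
3. the release plate lies on the cleaning stand, let go (horizontal distance between plate and cleaning_stand below 0.012 m and z of plate in the frame of cleaning_stand between 0.027 and 0.033 m and angle between plate's own z axis and vertical below 0.08 rad and angle between the y axis of plate and the y axis of cleaning_stand, either way round below 0.2 rad and contact force between the fingers and plate below 0.1 N and linear speed of plate below 0.02 m/s), for 0.2 s.
4. the slat lies on both bearers of the drying rack, let go (horizontal distance between slat and rack below 0.014 m and z of slat in the frame of rack between 0.027 and 0.033 m and angle between slat's own z axis and vertical below 0.08 rad and angle between the y axis of slat and the y axis of rack, either way round below 0.15 rad and contact force between the fingers and slat below 0.1 N and linear speed of slat below 0.02 m/s), for 0.2 s.
At the end, for the whole second after the job is handed in: All four lie flat, released and at rest, each at its seated height (3 mm) in its own place: weight, caul and release plate within 12 mm of the middle, slat within 14 mm; caul and slat lined up within 0.15 rad, plate within 0.2 rad (all of step 1 and all of step 2 and all of step 3 and all of step 4); the robot touches nothing.
It fails at once if one of the four pieces is dropped (falls free faster than 0.4 m/s) ((contact force between the fingers and weight below 0.1 N and linear speed of weight above 0.4 m/s) or (contact force between the fingers and caul below 0.1 N and linear speed of caul above 0.4 m/s) or (contact force between the fingers and plate below 0.1 N and linear speed of plate above 0.4 m/s) or (contact force between the fingers and slat below 0.1 N and linear speed of slat above 0.4 m/s)).
It fails at once if the glue bottle is pushed away by more than 25 mm or knocked over (distance of glue_bottle from where it was at the start of the episode above 0.025 m or angle between glue_bottle's own z axis and vertical above 0.4 rad).
It fails at once if the box of screws is pushed away by more than 25 mm or knocked over (distance of screw_box from where it was at the start of the episode above 0.025 m or angle between screw_box's own z axis and vertical above 0.4 rad).
It also fails if it takes over 136 s, if anything falls off the work surface, if the arm or the gripper's body presses on something with over 40 N, if the wrist force passes 120 N, or if a joint passes its speed limit or range.

## Working session

There is one attempt and no reset: what is moved stays moved. The work goes in short steps, Python scripts to look and compute and a tool call to move; the robot and the scene stay as the last step left them, time stands still between calls to the robot, and variables do not carry over. Pictures are saved under pics/ and viewed, and the job is handed in when it is done.

Besides the shell and the picture viewer there is one more tool, called after "Request:" as name([rows], argument=value, ...), one row to a line, values as JSON. carry_out: Moves the arm, as the interface text tells. Shifts and turns lie within -1 to 1; 1 stands for 20 mm of shift or 0.1 rad of turn. Its arguments: {"type":"object","properties":{"increments":{"type":"array","items":{"type":"array"}},"squeeze":{"type":"number"}},"required":["increments"]}

```bash
ls; mkdir -p pics; python3 - <<'E'
from station import *
import cv2
o=get_obs(); print(o)
for n in ["scene","top","wrist"]:
    im,d=get_image(n); cv2.imwrite(f"pics/{n}0.png",im); c=get_calibration(n); print(n,c)
E
```

```text
pics
{'t': 0.0, 'q': array([ 1.15099397e+00,  5.33207782e-02,  1.61433036e+00,  1.19729335e-05,
        1.47599936e+00, -1.19021401e-01]), 'dq': array([ 0.00151072, -0.00167135, -0.00034067,  0.00062588, -0.00041325,
        0.00145923]), 'effort': array([ 1.11665024e-03, -3.93677258e+01, -3.70179069e+01, -7.78687195e-05,
        6.96096671e-03, -2.32133289e-05]), 'tool_pos': array([0.18506104, 0.59667642, 0.4034633 ]), 'tool_rot': array([-0.9859236 ,  1.33845277,  0.98425468]), 'contact_force': array([0.15159079, 0.23087733, 0.24363173]), 'wrist_torque': array([-0.00158215,  0.0164508 ,  0.01556701]), 'opening': 0.08551817039092911}
scene {'fx': 543.6224686129723, 'fy': 543.6224686129723, 'cx': 320.2800627015896, 'cy': 232.01977131778258, 'position': array([ 0.86383641, -0.67792733,  0.87058173]), 'orientation': array([-2.28866587, -0.63215192,  0.27366204])}
top {'fx': 453.9850267423449, 'fy': 453.9850267423449, 'cx': 315.2257289592106, 'cy': 237.01083757936783, 'position': array([0.39123143, 0.00146998, 1.19977326]), 'orientation': array([-2.22236524,  2.17634058, -0.04527979])}
wrist {'fx': 371.64829954431775, 'fy': 371.64829954431775, 'cx': 313.0172420471727, 'cy': 246.81291143100484, 'position': array([0.11260782, 0.61915045, 0.37306369]), 'orientation': array([2.32268298, 1.71186398, 0.25939454])}
```

View pics/top0.png

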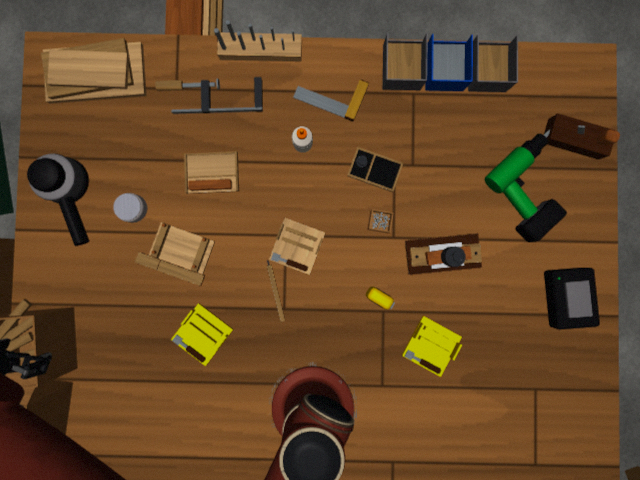

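View pics/scene0.png

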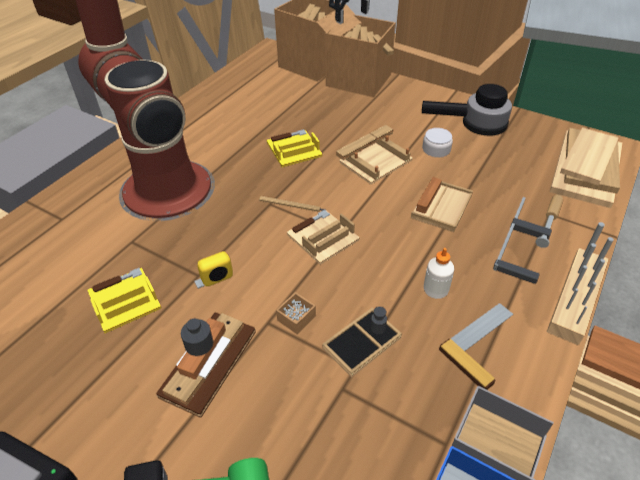

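View pics/wrist0.png

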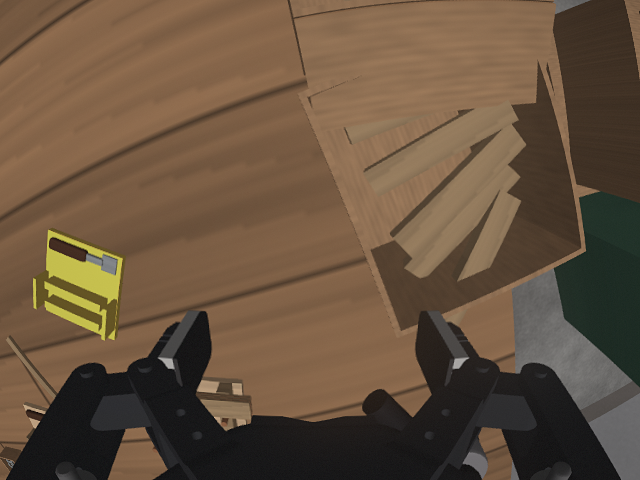

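```bash
cat > h.py <<'E'
from station import *
import cv2, numpy as np
from scipy.spatial.transform import Rotation as R
def pts(n,d):
    c=get_calibration(n); v,u=np.mgrid[0:480,0:640]
    x=(u-c['cx'])/c['fx']*d; y=(v-c['cy'])/c['fy']*d
    P=np.stack([x,y,d],-1)@R.from_rotvec(c['orientation']).as_matrix().T+c['position']
    P[d==0]=np.nan; return P
def ray_at(n,uv,z):
    c=get_calibration(n); u,v=uv
    r=R.from_rotvec(c['orientation']).apply([(u-c['cx'])/c['fx'],(v-c['cy'])/c['fy'],1])
    return c['position']+r*(z-c['position'][2])/r[2]
def st():
    o=get_obs(); M=R.from_rotvec(o['tool_rot']).as_matrix()
    z=M[:,2]; print('t %.2f'%o['t'],'tcp',o['tool_pos'].round(4),'tipdir',M[:,0].round(3),'jawyaw %.3f'%np.arctan2(z[1],z[0]),'open %.4f'%o['opening'],'q',o['q'].round(2),'F',o['contact_force'].round(1))
    return o,M
E
python3 - <<'E'
from h import *
st()
im=cv2.imread('pics/top0.png')
a=im[120:290,130:330]; b=im[120:290,330:500]
cv2.imwrite('pics/ca.png',cv2.resize(a,None,fx=4,fy=3.5*4/3.5,interpolation=cv2.INTER_CUBIC)[:600])
cv2.imwrite('pics/cb.png',cv2.resize(b,None,fx=3.5,fy=3.5,interpolation=cv2.INTER_CUBIC))
im2,d=get_image('top'); P=pts('top',d)
np.save('P0.npy',P); print('bench z',np.nanmedian(P[300:330,320:360,2]), np.nanstd(P[300:330,320:360,2]))
for q in ["weight","caul","plate","slat","weight_tray","caul_tray","cleaning_stand","rack","glue_bottle","screw_box"]:
    for f in (look_for,tip_of):
        r=f('top',q)
        print(q,f.__name__,[(round(x['p'],2),np.round(x['centre'],1).tolist(),ray_at('top',x['centre'],0.0).round(3).tolist()) for x in r[:3]])
E
```

```text
t 0.15 tcp [0.1851 0.5968 0.4038] tipdir [-0.001 -0.001 -1.   ] jawyaw 1.270 open 0.0851 q [ 1.15  0.05  1.61 -0.    1.48 -0.12] F [0.2 0.1 0.5]
bench z -0.0009355309134706502 0.002343884231426179
weight call [(0.65, [455.4, 256.4], [0.399, -0.368, 0.0])]
weight call [(0.74, [450.3, 255.9], [0.4, -0.354, 0.0])]
caul call [(0.58, [434.0, 256.2], [0.398, -0.311, 0.0])]
caul call [(0.82, [444.5, 257.2], [0.396, -0.339, 0.0]), (0.16, [452.7, 254.0], [0.405, -0.36, 0.0])]
plate call [(0.56, [440.5, 248.0], [0.42, -0.328, 0.0]), (0.16, [435.5, 257.0], [0.396, -0.315, 0.0])]
plate call [(0.65, [445.5, 255.3], [0.401, -0.341, 0.0])]
slat call [(0.83, [423.4, 258.4], [0.391, -0.283, 0.0])]
slat call []
weight_tray call [(0.61, [375.8, 165.2], [0.637, -0.154, 0.0]), (0.59, [452.0, 255.1], [0.402, -0.359, 0.0])]
weight_tray call [(0.62, [382.2, 170.0], [0.624, -0.171, 0.0])]
caul_tray call [(0.56, [211.3, 173.1], [0.606, 0.283, 0.0])]
caul_tray call [(0.65, [212.7, 165.3], [0.627, 0.28, 0.0])]
cleaning_stand call [(0.89, [431.1, 344.9], [0.166, -0.306, 0.0]), (0.82, [200.4, 333.0], [0.184, 0.299, 0.0]), (0.63, [296.3, 246.7], [0.415, 0.053, 0.0])]
cleaning_stand call [(0.67, [208.3, 326.6], [0.201, 0.279, 0.0]), (0.66, [431.8, 335.0], [0.191, -0.307, 0.0])]
rack call []
rack call [(0.64, [184.8, 243.0], [0.419, 0.348, 0.0])]
glue_bottle call [(0.79, [301.4, 138.9], [0.703, 0.046, 0.0])]
glue_bottle call [(0.97, [303.4, 143.1], [0.692, 0.04, 0.0])]
screw_box call []
screw_box call [(0.6, [379.8, 222.1], [0.485, -0.167, 0.0])]
```

View pics/ca.png

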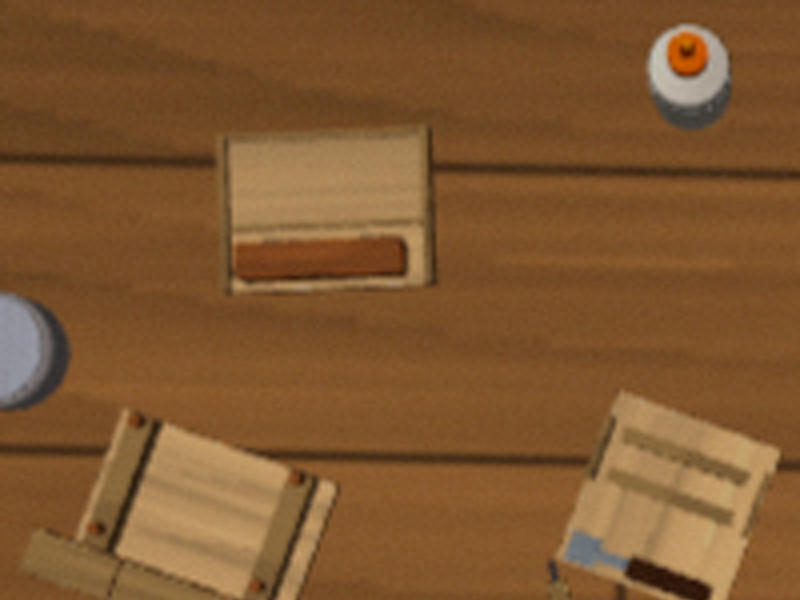

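View pics/cb.png

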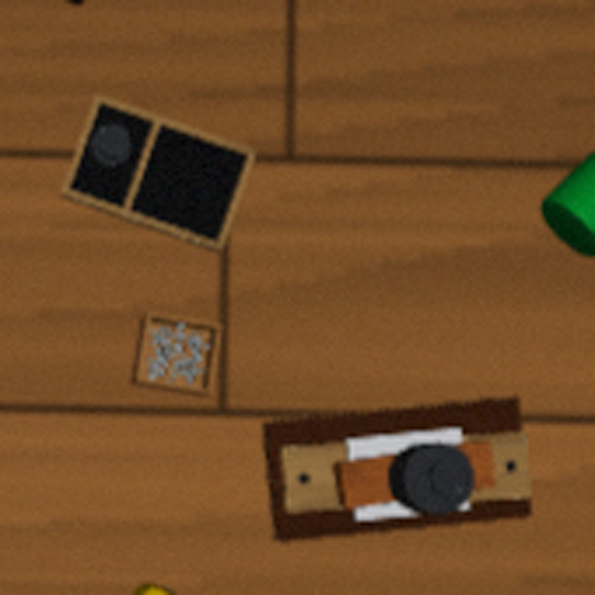

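```bash
cat > ov.py <<'E'
from h import *
im={n:cv2.imread(f'pics/{n}0.png') for n in('top','scene')}
def proj(n,P):
    c=get_calibration(n); q=R.from_rotvec(c['orientation']).inv().apply(np.atleast_2d(P)-c['position'])
    return np.c_[q[:,0]/q[:,2]*c['fx']+c['cx'],q[:,1]/q[:,2]*c['fy']+c['cy']]
def box(x0,x1,y0,y1,z): return [(x0,y0,z),(x1,y0,z),(x1,y1,z),(x0,y1,z),(x0,y0,z)]
def cross(z,s=.01): return [(-s,0,z),(s,0,z),(0,0,z),(0,-s,z),(0,s,z)]
def circ(x,y,r,z): a=np.linspace(0,6.283,25); return np.c_[x+r*np.cos(a),y+r*np.sin(a),0*a+z]
models={
'weight_tray':[box(-.035,.035,-.035,.035,.012),circ(0,.065,.015,.066),box(-.04,.04,-.04,.088,.016)],
'caul_tray':[box(-.029,.027,-.064,.064,.013),box(-.075,.029,-.069,.069,.010),cross(.01)],
'cleaning_stand':[box(-.019,-.009,-.045,.045,.03),box(.009,.019,-.045,.045,.03),box(-.02,.02,-.051,.051,.038),cross(.03)],
'rack':[box(-.03,.03,-.063,-.047,.03),box(-.03,.03,.047,.063,.03),circ(-.036,.055,.004,.044),circ(-.036,-.055,.004,.044),circ(.037,.055,.004,.044),circ(.037,-.055,.004,.044),cross(.03)],
'weight':[circ(0,0,.025,.04),circ(0,0,.012,.062)],
'caul':[box(-.017,.017,-.055,.055,.025)],
'plate':[box(-.03,.03,-.042,.042,.006)],
'slat':[box(-.024,.024,-.09,.09,.015)],
'board':[box(-.045,.045,-.095,.095,.018)]}
def draw(n,items,roi,name,s=5):
    u0,v0,u1,v1=roi; I=cv2.resize(im[n][v0:v1,u0:u1],None,fx=s,fy=s,interpolation=cv2.INTER_CUBIC)
    for nm,(x,y,z,yaw) in items:
        for k,L in enumerate(models[nm]):
            W=R.from_euler('z',yaw).apply(np.array(L))+[x,y,z]
            p=((proj(n,W)-[u0,v0]+.5)*s-.5)
            cv2.polylines(I,[np.round(p*16).astype(np.int32)],False,[(0,255,0),(255,0,255),(0,0,255)][k%3],1,cv2.LINE_AA,4)
    cv2.imwrite(f'pics/{name}.png',I)
E
python3 - <<'E'
from h import *
def a(X,Y,z): return ray_at('top',((X+.5)/4-.5+130,(Y+.5)/4-.5+120),z)
def b(X,Y,z): return ray_at('top',((X+.5)/3.5-.5+330,(Y+.5)/3.5-.5+120),z)
C=lambda L:np.mean(L,0).round(4)
def yaw(p,q): d=q-p; return round(float(np.arctan2(d[1],d[0])),3)
wt=[b(*p,.012) for p in [(162,124),(250,154),(217,242),(133,210)]]
print('wt',C(wt),'y-axis dir',yaw(b(237,200,.016),b(80,145,.016)))
print('ct',a(327,178,.01),'ydir',yaw(a(431,128,.01),a(219,136,.01)),yaw(a(435,284,.01),a(229,294,.01)))
br=[a(*p,.03) for p in [(622,435),(748,478),(732,519),(608,476)]]
print('cs',C(br),'ydir',yaw(br[1],br[0]),yaw(br[2],br[3]))
pins=[a(*p,.044) for p in [(136,420),(297,478),(259,588),(96,527)]]
print('rack pins',C(pins),'ydir',yaw(pins[1],pins[0]),yaw(pins[2],pins[3]),[p.round(3) for p in pins])
print('weight top knob',b(436,478,.126),'body',b(432,479,.104))
c=[b(*p,.064) for p in [(340,464),(340,507)]]; print('caul +y end',c)
print('plate corners',[b(*p,.039).round(3) for p in [(346,440),(461,428),(469,506),(357,521)]],)
sl=[b(*p,.033) for p in [(283,446),(523,432),(531,498),(289,513)]]; print('slat',C(sl),yaw(sl[1],sl[0]),yaw(sl[2],sl[3]))
bd=[b(*p,.018) for p in [(263,423),(518,399),(530,514),(275,541)]]; print('board',C(bd),yaw(bd[1],bd[0]))
E
```

```text
wt [ 0.6173 -0.1744  0.012 ] y-axis dir 1.252
ct [0.6285156  0.28166284 0.01      ] ydir 1.63 1.64
cs [0.4351 0.0451 0.03  ] ydir 1.263 1.258
rack pins [0.4115 0.3501 0.044 ] ydir 1.247 1.236 [array([0.464, 0.391, 0.044]), array([0.429, 0.287, 0.044]), array([0.358, 0.309, 0.044]), array([0.395, 0.414, 0.044])]
weight top knob [ 0.39815006 -0.32606871  0.126     ] body [ 0.39754587 -0.33003082  0.104     ]
caul +y end [array([ 0.40710577, -0.27635824,  0.064     ]), array([ 0.37644206, -0.27668157,  0.064     ])]
plate corners [array([ 0.425, -0.287,  0.039]), array([ 0.436, -0.371,  0.039]), array([ 0.379, -0.377,  0.039]), array([ 0.366, -0.295,  0.039])]
slat [ 0.4025 -0.3328  0.033 ] 1.65 1.654
board [ 0.4048 -0.3296  0.018 ] 1.686
```

```bash
cat > poses.py <<'E'
wt=(.6173,-.1744,0,-.319); ct=(.6285,.2817,0,.065); cs=(.4351,.0451,0,-.31); rk=(.411,.350,0,-.33)
wg=(.398,-.328,.064,0); ca=(.3965,-.3345,.039,.085); pl=(.4015,-.3325,.033,.135); sl=(.4025,-.3328,.018,.082); bd=(.4048,-.3296,0,.1)
E
cat > go.py <<'E'
from ov import *; from poses import *
draw('top',[('weight_tray',wt)],(340,140,420,200),'o_wt',5)
draw('top',[('caul_tray',ct)],(175,145,250,200),'o_ct',5)
draw('top',[('cleaning_stand',cs)],(260,210,340,280),'o_cs',5)
draw('top',[('rack',rk)],(130,215,220,290),'o_rk',5)
draw('top',[('weight',wg),('caul',ca),('plate',pl),('slat',sl),('board',bd)],(400,225,490,285),'o_st',5)
A=[cv2.imread(f'pics/o_{k}.png') for k in('wt','ct','cs','rk')]
A=[cv2.copyMakeBorder(x,0,375-x.shape[0],0,450-x.shape[1],cv2.BORDER_CONSTANT) for x in A]
m=np.vstack([np.hstack(A[:2]),np.hstack(A[2:])]); cv2.imwrite('pics/mosaic_top.png',cv2.resize(m,(720,600)))
draw('scene',[('weight_tray',wt)],(320,300,410,375),'s_wt',5)
draw('scene',[('caul_tray',ct)],(405,170,495,235),'s_ct',5)
draw('scene',[('cleaning_stand',cs)],(280,200,370,265),'s_cs',5)
draw('scene',[('rack',rk)],(330,120,420,185),'s_rk',5)
draw('scene',[('weight',wg),('caul',ca),('plate',pl),('slat',sl),('board',bd)],(150,300,265,420),'s_st',5)
A=[cv2.imread(f'pics/s_{k}.png') for k in('wt','ct','cs','rk')]
A=[cv2.copyMakeBorder(x,0,375-x.shape[0],0,450-x.shape[1],cv2.BORDER_CONSTANT) for x in A]
m=np.vstack([np.hstack(A[:2]),np.hstack(A[2:])]); cv2.imwrite('pics/mosaic_scene.png',cv2.resize(m,(720,600)))
E
python3 go.py
```

```text
(no output)
```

View pics/mosaic_top.png

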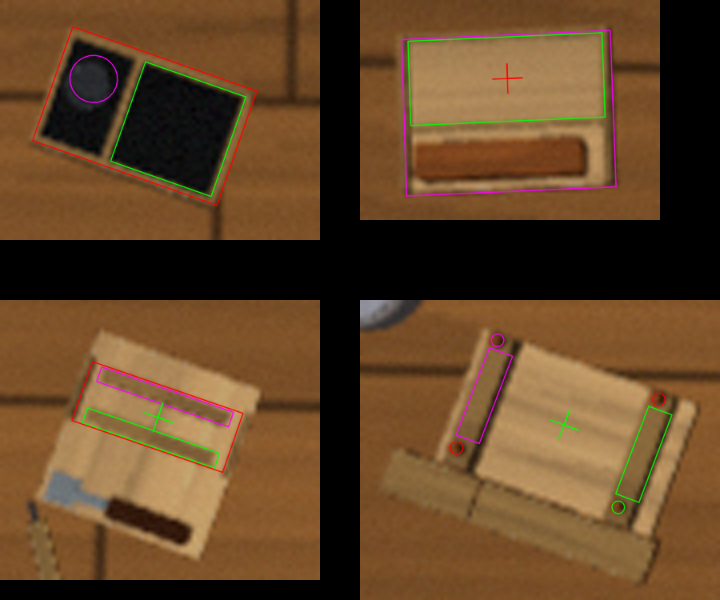

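View pics/mosaic_scene.png

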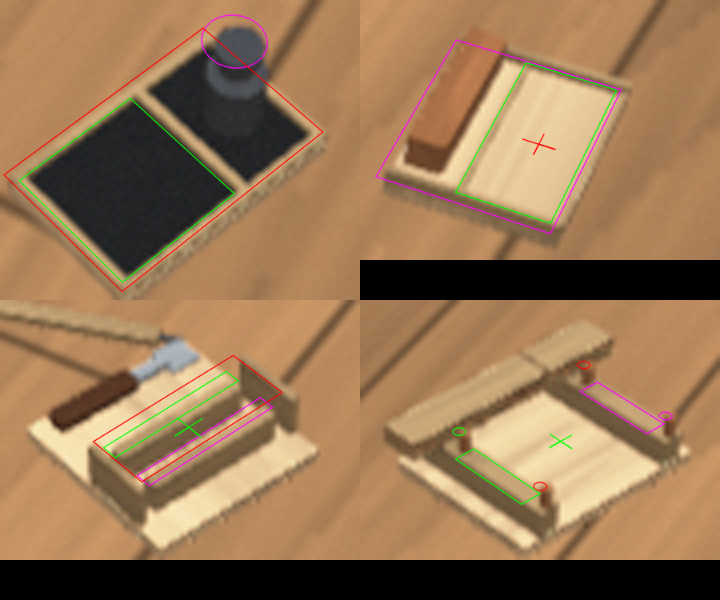

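View pics/o_st.png

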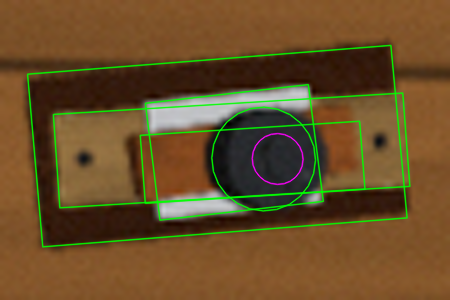

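View pics/s_st.png

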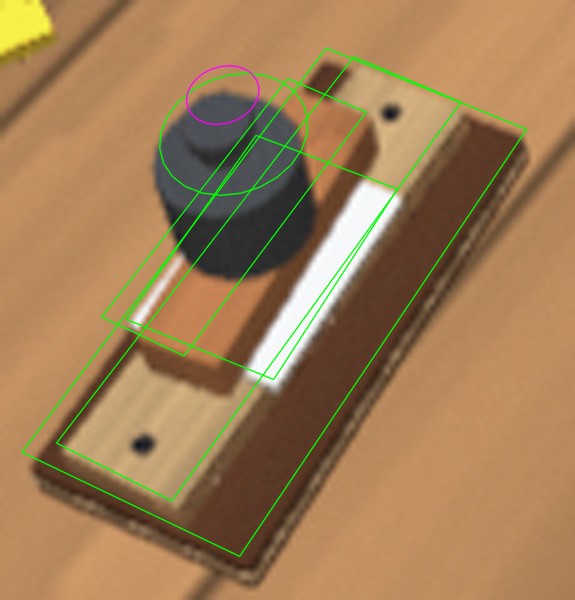

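```bash
cat >> h.py <<'E'
def wray(uv,z,c=None):
    c=c or get_calibration('wrist'); d=np.array([uv[0]-c['cx'],uv[1]-c['cy']]); r=np.hypot(*d); t=r/c['fx']
    v=np.r_[d/max(r,1e-9)*np.sin(t),np.cos(t)]; v=R.from_rotvec(c['orientation']).apply(v)
    return c['position']+v*(z-c['position'][2])/v[2]
def wproj(P,c=None):
    c=c or get_calibration('wrist'); q=R.from_rotvec(c['orientation']).inv().apply(np.atleast_2d(P)-c['position'])
    rr=np.hypot(q[:,0],q[:,1]); t=np.arctan2(rr,q[:,2]); return np.c_[q[:,0]/rr*t*c['fx']+c['cx'],q[:,1]/rr*t*c['fx']+c['cy']]
E
python3 - <<'E'
from h import *
o,M=st(); c=get_calibration('wrist')
A=R.from_rotvec(c['orientation']).as_matrix()
print('cam in tool',M.T@(c['position']-o['tool_pos']), 'axis in tool',M.T@A[:,2],'right',M.T@A[:,0],'tool y world',M[:,1])
print(wray((320,240),0),wray((320,350),0))
E
```

```text
t 1.20 tcp [0.1852 0.5969 0.4047] tipdir [-0. -0. -1.] jawyaw 1.270 open 0.0855 q [ 1.15  0.05  1.61  0.    1.48 -0.12] F [-0.5 -0.2 -0.1]
cam in tool [ 3.06808460e-02  7.58628037e-02 -1.80806531e-05] axis in tool [ 9.54382624e-01 -2.98586347e-01 -1.46859448e-05] right [2.37472472e-05 2.67192904e-05 9.99999999e-01] tool y world [-9.55102097e-01  2.96276871e-01  7.80708420e-06]
[0.21947936 0.59389878 0.        ] [ 3.49656776e-01  5.54543466e-01 -5.55111512e-17]
```

Request:
carry_out([
  [[0,0,-1],[1,-1,0],1],
  [[0,0,-1],[1,-1,0],1],
  [[0,0,-1],[1,-1,0],1],
  [[0,0,-1],[1,-1,0],1],
  [[0,0,-1],[1,-1,0],1],
  [[0,0,-1],[1,-1,0],1],
  [[0,0,-1],[1,-1,0],1],
  [[0,0,-1],[1,-1,0],1],
])

```text
t: 2.0
tool_pos: [0.3475, 0.4327, 0.4051]
tool_rot: [-0.348, 1.541, 0.35]
contact_force: [0.3, 0.7, -0.3]
opening: 0.0852
```

Request:
carry_out([
  [[0,0,-1],[0.7,-1,0],1],
  [[0,0,-1],[0.7,-1,0],1],
  [[0,0,-1],[0.7,-1,0],1],
  [[0,0,-1],[0.7,-1,0],1],
  [[0,0,-1],[0,-0.5,0],1],
  [[0,0,-1],[0,0,0],1],
  [[0,0,-1],[0,0,0],1],
  [[0,0,-1],[0,0,0],1],
])

```text
t: 2.8
tool_pos: [0.4083, 0.3353, 0.4061]
tool_rot: [0.311, 1.544, -0.31]
contact_force: [-0.0, 0.5, 0.7]
opening: 0.0854
```

```bash
cat > w.py <<'E'
import sys; from h import *
o,M=st(); c=get_calibration('wrist'); im,d=get_image('wrist'); n=sys.argv[1]
cv2.imwrite(f'pics/{n}.png',im); np.savez(f'pics/{n}.npz',d=d,**c,tool_pos=o['tool_pos'],tool_rot=o['tool_rot'])
E
python3 w.py w_rack
```

```text
t 2.80 tcp [0.4083 0.3353 0.4061] tipdir [ 0.005 -0.    -1.   ] jawyaw -0.396 open 0.0854 q [ 0.55 -0.18  1.83 -0.    1.49  0.94] F [-0.   0.5  0.7]
```

View pics/w_rack.png

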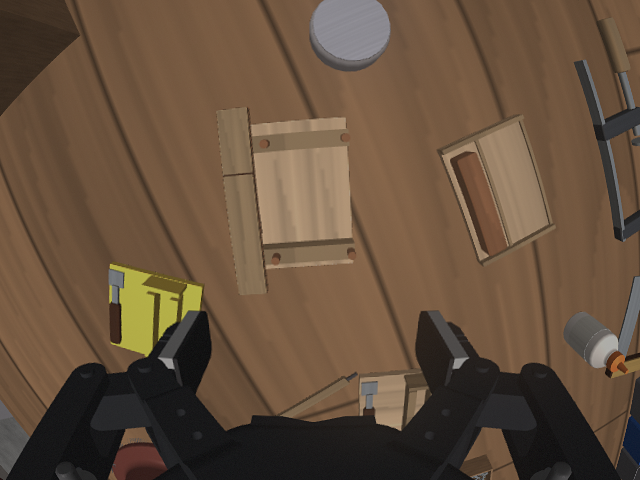

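```bash
python3 - <<'E'
from h import *
c=dict(np.load('pics/w_rack.npz'))
im=cv2.imread('pics/w_rack.png'); 
cv2.imwrite('pics/wr_a.png',cv2.resize(im[100:300,210:370],None,fx=3.75,fy=3,interpolation=cv2.INTER_CUBIC))
cv2.imwrite('pics/wr_b.png',cv2.resize(im[105:275,430:565],None,fx=3.5,fy=3.5,interpolation=cv2.INTER_CUBIC))
pins=np.array([wray(p,.044,c) for p in [(265,143),(345,138),(276,258),(351,254)]]); print(pins.round(4),pins.mean(0))
d=pins[[0,1]]-pins[[2,3]]; print(np.arctan2(d[:,1],d[:,0])-np.pi/2)
cs=[wray(p,.014,c)for p in [(441,152),(522,116),(553,227),(484,264)]]; print(np.round(cs,4))
E
```

```text
[[0.3977 0.4149 0.044 ]
 [0.4646 0.3915 0.044 ]
 [0.3632 0.313  0.044 ]
 [0.4301 0.2893 0.044 ]] [0.41388418 0.352177   0.044     ]
[-0.32705451 -0.3255209 ]
[[0.553  0.3432 0.014 ]
 [0.6579 0.3495 0.014 ]
 [0.6648 0.2146 0.014 ]
 [0.5647 0.2084 0.014 ]]
```

View pics/wr_a.png

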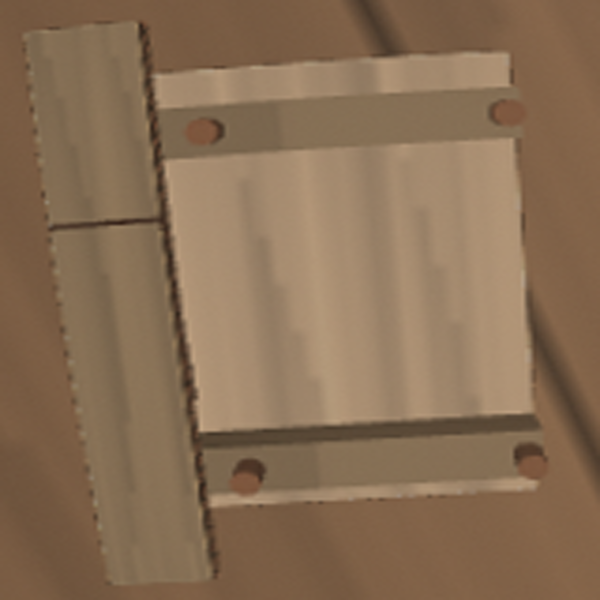

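View pics/wr_b.png

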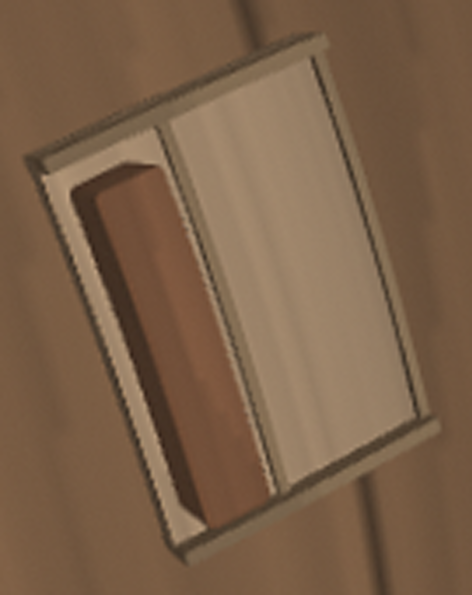

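```bash
python3 - <<'E'
from h import *
c=dict(np.load('pics/w_rack.npz'))
f=lambda X,Y,z: wray(((X+.5)/3.5-.5+430,(Y+.5)/3.5-.5+105),z,c)
K=np.array([f(28,155,.018),f(322,35,.018),f(438,427,.018),f(185,562,.018)]); print(K.round(4),K.mean(0))
Rl=np.array([f(168,125,.013),f(318,55,.013),f(424,418,.013),f(281,492,.013)]);print(Rl.round(4),Rl.mean(0))
for a,b in((0,3),(1,2)):
    for q in(K,Rl): v=q[a]-q[b]; print(np.arctan2(v[1],v[0])-np.pi/2,np.linalg.norm(v))
print(np.linalg.norm(Rl[0]-Rl[1]),np.linalg.norm(K[0]-K[1]))
E
```

```text
[[0.5494 0.348  0.018 ]
 [0.6556 0.3516 0.018 ]
 [0.665  0.2161 0.018 ]
 [0.5612 0.21   0.018 ]] [0.60780095 0.28139345 0.018     ]
[[0.5966 0.341  0.013 ]
 [0.655  0.3454 0.013 ]
 [0.6629 0.2188 0.013 ]
 [0.6021 0.2163 0.013 ]] [0.62915471 0.28035799 0.013     ]
0.08520463332496675 0.1384983113910175
0.04394295482848731 0.12482982595882804
0.06912322513180769 0.13580568079408406
0.06274463788051343 0.12679924310947677
0.05850991012735169 0.10621221619239195
```

Request:
carry_out([
  [[0,0,0.1],[0.1,-1,0],1],
  [[0,0,0.1],[0.1,-1,0],1],
  [[0,0,0.1],[0.1,-1,0],1],
  [[0,0,0.1],[0.1,-1,0],1],
  [[0,0,0.1],[0.1,-1,0],1],
  [[0,0,0.1],[0.1,-1,0],1],
  [[0,0,0.1],[0.1,-1,0],1],
  [[0,0,0.1],[0.1,-1,0],1],
])

```text
t: 3.65
tool_pos: [0.4235, 0.1717, 0.4068]
tool_rot: [0.233, 1.552, -0.23]
contact_force: [0.2, -0.6, -0.1]
opening: 0.0851
```

Request:
carry_out([
  [[0,0,0],[0.2,-1,0],1],
  [[0,0,0],[0.2,-1,0],1],
  [[0,0,0],[0.2,-1,0],1],
  [[0,0,0],[0.2,-1,0],1],
  [[0,0,0],[0.2,-1,0],1],
  [[0,0,0],[0.2,-1,0],1],
  [[0,0,0],[0,-0.5,0],1],
  [[0,0,0],[0,0,0],1],
])

```text
t: 4.45
tool_pos: [0.4475, 0.0351, 0.408]
tool_rot: [0.223, 1.55, -0.219]
contact_force: [-0.1, -0.0, 0.6]
opening: 0.0855
```

```bash
python3 w.py w_cs
```

```text
t 4.45 tcp [0.4475 0.0351 0.408 ] tipdir [ 0.01   0.001 -1.   ] jawyaw -0.282 open 0.0855 q [-0.09 -0.4   2.    0.    1.53  0.19] F [-0.1 -0.   0.6]
```

View pics/w_cs.png

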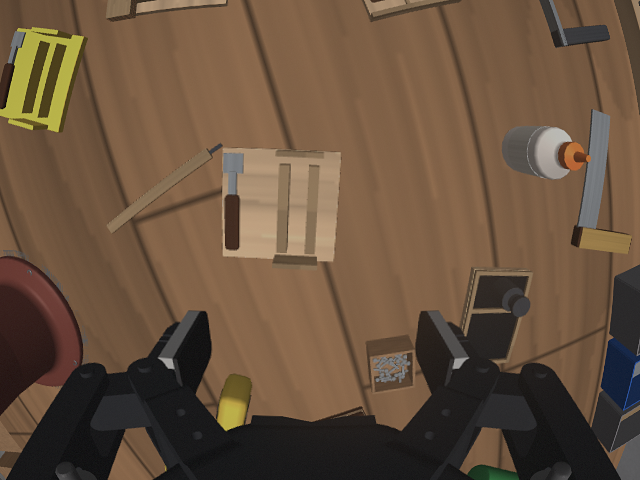

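```bash
python3 - <<'E'
import cv2
im=cv2.imread('pics/w_cs.png'); cv2.imwrite('pics/wcs.png',cv2.resize(im[135:280,210:355],None,fx=4,fy=4,interpolation=cv2.INTER_CUBIC))
E
```

```text
(no output)
```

View pics/wcs.png

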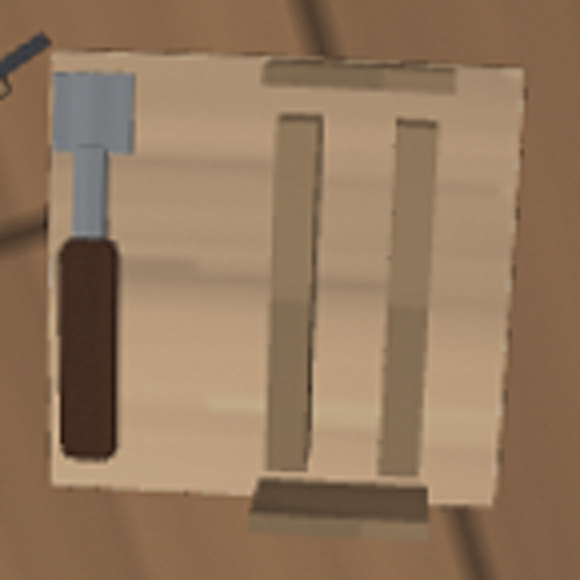

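Request:
carry_out([
  [[0,0.05,0],[0.9,-1,0],1],
  [[0,0.05,0],[0.9,-1,0],1],
  [[0,0,0],[0.9,-1,0],1],
  [[0,0,0],[0.9,-1,0],1],
  [[0,0,0],[0.9,-1,0],1],
  [[0,0,0],[0.9,-1,0],1],
  [[0,0,0],[0.9,-1,0],1],
  [[0,0,0],[0.9,-1,0],1],
])

```text
t: 5.3
tool_pos: [0.5954, -0.1201, 0.4081]
tool_rot: [0.212, 1.561, -0.202]
contact_force: [0.1, 1.2, -0.1]
opening: 0.0856
```

Request:
carry_out([
  [[0,0,0],[0,-1,0],1],
  [[0,0,0],[0,-1,0],1],
  [[0,0,0],[0,-0.6,0],1],
  [[0,0,0],[0,0,0],1],
  [[0,0,0],[0,0,0],1],
])

```text
t: 5.8
tool_pos: [0.5984, -0.1709, 0.4068]
tool_rot: [0.21, 1.563, -0.195]
contact_force: [-0.3, 0.1, 0.3]
opening: 0.0856
```

```bash
python3 w.py w_wt
```

```text
t 5.80 tcp [ 0.5984 -0.1709  0.4068] tipdir [-0.    0.01 -1.  ] jawyaw -0.258 open 0.0856 q [-0.4   0.05  1.62  0.01  1.48 -0.14] F [-0.3  0.1  0.3]
```

View pics/w_wt.png

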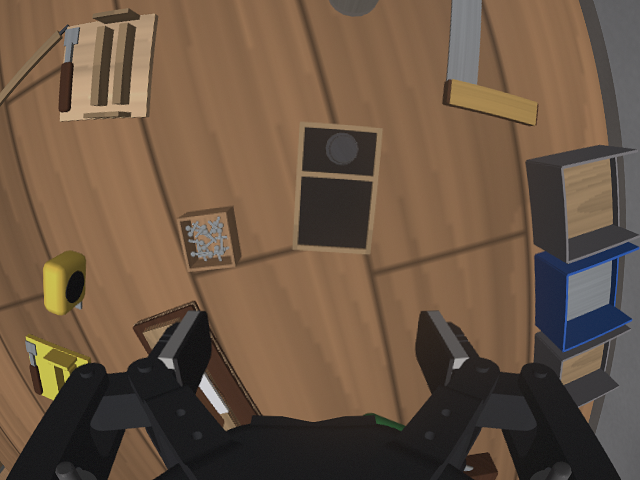

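Request:
carry_out([
  [[-0.1,0,0.5],[-1,-1,0],1],
  [[0,0,0.5],[-1,-1,0],1],
  [[0,0,0.5],[-1,-1,0],1],
  [[0,0,0.5],[-1,-1,0],1],
  [[0,0,0.5],[-1,-1,0],1],
  [[0,0,0.5],[-1,-1,0],1],
  [[0,0,0.5],[-1,-1,-0.5],1],
  [[0,0,0],[-1,-1,-0.5],1],
])

```text
t: 6.65
tool_pos: [0.4356, -0.325, 0.3896]
tool_rot: [-0.1, 1.563, 0.096]
contact_force: [1.8, -0.2, 0.3]
opening: 0.0856
```

Request:
carry_out([
  [[0,0,0],[-1,-0.8,-0.5],1],
  [[0,0,0],[-0.8,-0.5,-0.4],1],
  [[0,0,0],[0,0,0],1],
  [[0,0,0],[0,0,0],1],
])

```text
t: 7.05
tool_pos: [0.3972, -0.3502, 0.3704]
tool_rot: [-0.099, 1.562, 0.097]
contact_force: [-0.2, 0.3, 0.3]
opening: 0.0853
```

```bash
python3 w.py w_st; python3 - <<'E'
from h import *
c=dict(np.load('pics/w_wt.npz'))
K=np.array([wray(p,.016,c) for p in [(301.5,177.5),(373.5,181.5),(368.5,248),(298.5,244)]]); print('wt bay',K.round(4),K.mean(0))
K=np.array([wray(p,.016,c) for p in [(302,123),(382,128),(369,254),(293,248)]]); v=K[0]-K[3]; print('wt outer',K.round(4),K.mean(0),np.linalg.norm(v),np.arctan2(v[1],v[0])-np.pi/2)
c=dict(np.load('pics/w_cs.npz'))
f=lambda X,Y,z: wray(((X+.5)/4-.5+210,(Y+.5)/4-.5+135),z,c)
K=np.array([f(300,118,.03),f(418,122,.03),f(399,475,.03),f(288,470,.03)]);v=K[0]-K[3];w=K[1]-K[2]
print('cs',K.round(4),K.mean(0),np.arctan2(v[1],v[0])-np.pi/2,np.arctan2(w[1],w[0])-np.pi/2,np.linalg.norm(v),np.linalg.norm(K[0]-K[1]))
E
```

```text
t 7.05 tcp [ 0.3972 -0.3502  0.3704] tipdir [ 0.006 -0.001 -1.   ] jawyaw 0.125 open 0.0853 q [-0.86 -0.16  1.87  0.    1.42 -0.99] F [-0.2  0.3  0.3]
wt bay [[ 0.5965 -0.1316  0.016 ]
 [ 0.6638 -0.1528  0.016 ]
 [ 0.644  -0.2181  0.016 ]
 [ 0.5759 -0.1959  0.016 ]] [ 0.6200507  -0.17461156  0.016     ]
wt outer [[ 0.6107 -0.0804  0.016 ]
 [ 0.6843 -0.1036  0.016 ]
 [ 0.6431 -0.2246  0.016 ]
 [ 0.5694 -0.1985  0.016 ]] [ 0.62686523 -0.15177737  0.016     ] 0.12510832980816478 -0.3364094344943427
cs [[ 0.4395  0.0892  0.03  ]
 [ 0.4656  0.0805  0.03  ]
 [ 0.4371 -0.0012  0.03  ]
 [ 0.4112  0.0078  0.03  ]] [0.43836251 0.04407294 0.03      ] -0.3342397037316107 -0.33575517977500957 0.08621231444797668 0.02750653512980861
```

View pics/w_st.png

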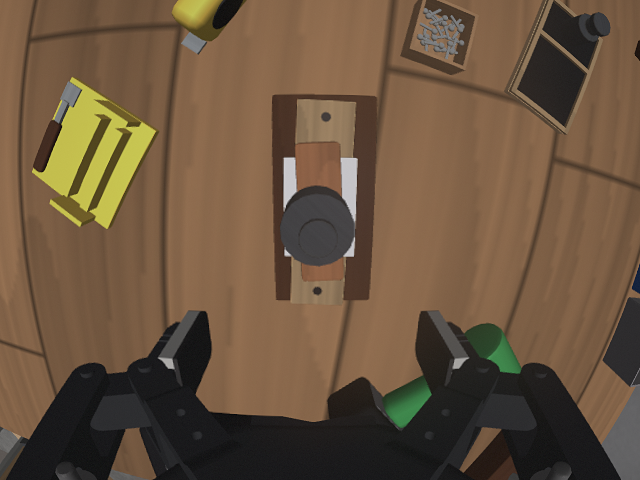

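```bash
python3 - <<'E'
from h import *
c=dict(np.load('pics/w_st.npz'))
im=cv2.imread('pics/w_st.png')
cv2.imwrite('pics/wst.png',cv2.resize(im[85:315,260:390],None,fx=2.6*1.5,fy=2.6,interpolation=cv2.INTER_CUBIC))
print('knob',wray((318,237),.126,c)); 
cor={'caul':[[(295,142),(340,143)],.064],'slat':[[(297,99),(356,101)],.033],'plate':[[(284,157),(356,158),(354,257),(283,255)],.039],'board':[[(273,95),(377,97),(369,300),(275,298)],.018],'slat2':[[(344,304),(290,303)],.033],'caul2':[[(302,280),(345,280)],.064]}
for k,(p,z) in cor.items(): print(k,np.array([wray(x,z,c) for x in p]).round(4)[:,:2].tolist())
z=get_image('top')
E
```

```text
knob [ 0.40017349 -0.33474121  0.126     ]
caul [[0.3776, -0.2823], [0.4105, -0.2789]]
slat [[0.3738, -0.2477], [0.4213, -0.2429]]
plate [[0.3693, -0.2961], [0.427, -0.2895], [0.438, -0.3731], [0.3773, -0.3788]]
board [[0.3523, -0.245], [0.4404, -0.2349], [0.4632, -0.4217], [0.3731, -0.4303]]
slat2 [[0.4373, -0.4214], [0.3879, -0.4264]]
caul2 [[0.3955, -0.3893], [0.4298, -0.3852]]
```

View pics/wst.png

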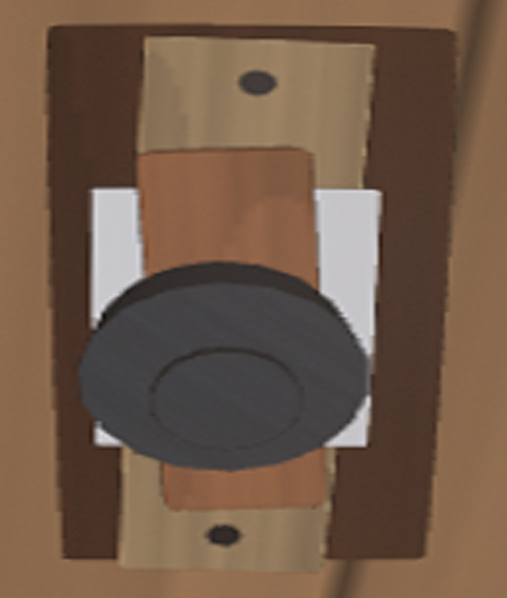

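Request:
carry_out([
  [[0,0.06,0],[0.15,0.8,0],1],
  [[0,0,0],[0,0,-1],1],
  [[0,0,0],[0,0,-1],1],
  [[0,0,0],[0,0,-1],1],
  [[0,0,0],[0,0,0],1],
])

```text
t: 7.65
tool_pos: [0.4052, -0.3277, 0.3129]
tool_rot: [-0.108, 1.564, 0.101]
contact_force: [0.0, -0.1, -0.2]
opening: 0.0854
```

```bash
python3 w.py w_st2
```

```text
t 7.65 tcp [ 0.4052 -0.3277  0.3129] tipdir [ 0.005 -0.004 -1.   ] jawyaw 0.133 open 0.0854 q [-0.82 -0.12  1.94  0.    1.32 -0.96] F [ 0.  -0.1 -0.2]
```

View pics/w_st2.png

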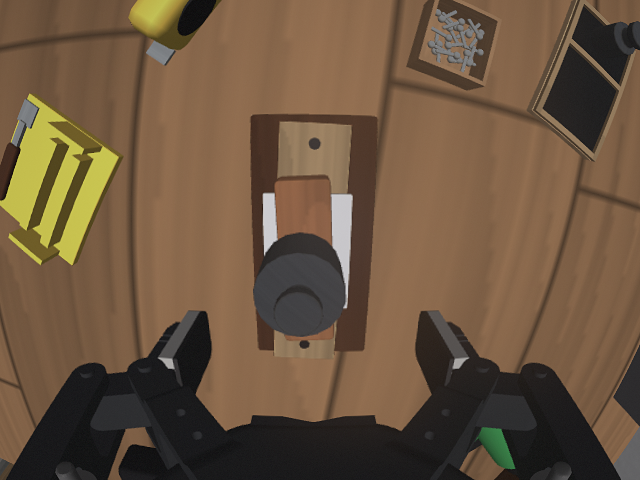

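```bash
python3 - <<'E'
from h import *
c=dict(np.load('pics/w_st2.npz'))
print('knob',wray((298,308),.126,c)); print('body',wray((299,288),.104,c),wray((255,288),.104,c),wray((344,288),.104,c))
E
```

```text
knob [ 0.39991865 -0.33210142  0.126     ]
body [ 0.39965694 -0.33161258  0.104     ] [ 0.37664163 -0.33483454  0.104     ] [ 0.42303461 -0.32857034  0.104     ]
```

Request:
carry_out([
  [[0.03,0.05,0],[-0.3,-0.2,-0.5],1],
  [[0,0,0],[0,0,-0.7],1],
  [[0,0,0],[0,0,-0.8],1],
  [[0,0,0],[0,0,-0.8],1],
  [[0,0,0],[0,0,-0.5],1],
  [[0,0,0],[0,0,0],1],
])

```text
t: 8.3
tool_pos: [0.4006, -0.3325, 0.2493]
tool_rot: [-0.112, 1.561, 0.098]
contact_force: [-0.5, 0.1, -0.2]
opening: 0.0855
```

```bash
python3 w.py w_st3
```

```text
t 8.30 tcp [ 0.4006 -0.3325  0.2493] tipdir [ 0.007 -0.009 -1.   ] jawyaw 0.134 open 0.0855 q [-0.84 -0.05  1.99 -0.    1.19 -0.97] F [-0.5  0.1 -0.2]
```

View pics/w_st3.png

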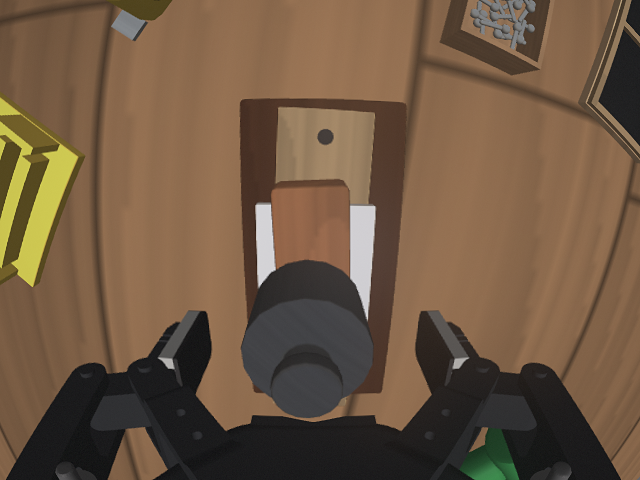

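Request:
carry_out([
  [[0.09,0.07,0],[-0.05,0,-0.35],1],
  [[0,0,0],[0,0,0],0.6],
  [[0,0,0],[0,0,0],0.4],
  [[0,0,0],[0,0,0],0.3],
  [[0,0,0],[0,0,0],0.3],
  [[0,0,0],[0,0,0],0.3],
  [[0,0,0],[0,0,0],0.3],
  [[0,0,0],[0,0,0],0.3],
], squeeze=60)

```text
t: 9.15
tool_pos: [0.4002, -0.3335, 0.245]
tool_rot: [-0.108, 1.565, 0.102]
contact_force: [-0.9, -1.5, -1.5]
opening: 0.0483
```

```bash
python3 w.py w_st4
```

```text
t 9.15 tcp [ 0.4002 -0.3335  0.245 ] tipdir [ 0.003 -0.003 -1.   ] jawyaw 0.134 open 0.0483 q [-0.84 -0.04  1.99  0.    1.19 -0.97] F [-0.9 -1.5 -1.5]
```

View pics/w_st4.png

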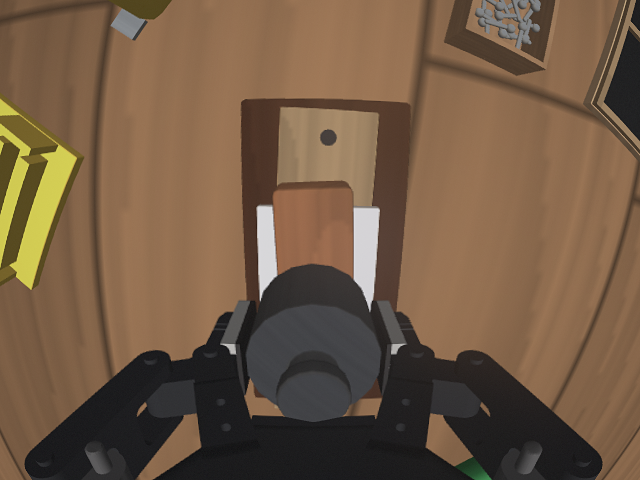

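Request:
carry_out([
  [[0,0,0],[0,0,0.3],0.3],
  [[0,0,0],[0,0,0.6],0.3],
  [[0,0,0],[0,0,1],0.3],
  [[0,0,0],[0,0,1],0.3],
  [[0,0,0],[0,0,1],0.3],
  [[0,0,0],[0,0,1],0.3],
])

```text
t: 9.8
tool_pos: [0.3975, -0.3302, 0.3408]
tool_rot: [-0.097, 1.575, 0.114]
contact_force: [1.0, 0.4, -5.0]
opening: 0.0483
```

```bash
python3 w.py w_l1
```

```text
t 9.80 tcp [ 0.3975 -0.3302  0.3408] tipdir [-0.008  0.01  -1.   ] jawyaw 0.134 open 0.0483 q [-0.84 -0.16  1.92  0.    1.39 -0.97] F [ 1.   0.4 -5. ]
```

View pics/w_l1.png

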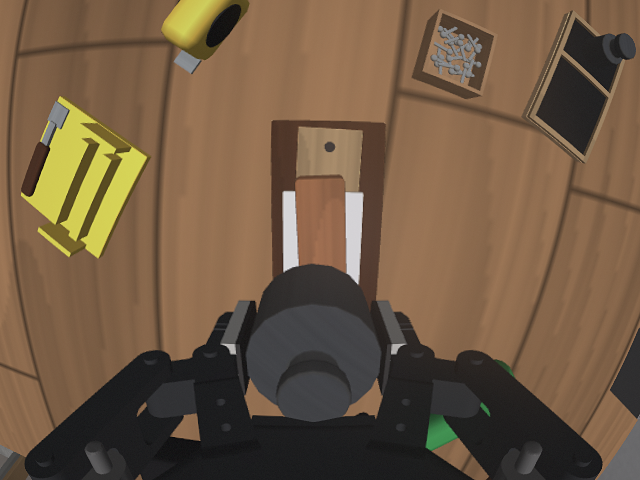

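Request:
carry_out([
  [[-0.1,-0.08,0],[0.5,0.35,0],0.3],
  [[0,0,0],[1,0.7,0],0.3],
  [[0,0,0],[1,0.7,0],0.3],
  [[0,0,0],[1,0.7,0],0.3],
  [[0,0,0],[1,0.7,0],0.3],
  [[0,0,0],[1,0.7,0],0.3],
  [[0,0,0],[1,0.7,0],0.3],
  [[0,0,0],[1,0.7,0],0.3],
])

```text
t: 10.65
tool_pos: [0.5528, -0.2179, 0.3384]
tool_rot: [-0.103, 1.568, 0.101]
contact_force: [0.9, 0.2, -5.7]
opening: 0.0483
```

Request:
carry_out([
  [[0,0,0],[1,0.7,0],0.3],
  [[0,0,0],[1,0.7,0],0.3],
  [[0,0,0],[0.7,0.5,0],0.3],
  [[0,0,0],[0.3,0.2,0],0.3],
  [[0,0,0],[0,0,0],0.3],
])

```text
t: 11.15
tool_pos: [0.617, -0.1682, 0.3308]
tool_rot: [-0.103, 1.575, 0.11]
contact_force: [-0.4, -0.6, -4.5]
opening: 0.0484
```

```bash
python3 -c "
from h import *
st()"
```

```text
t 11.15 tcp [ 0.617  -0.1682  0.3308] tipdir [-0.007  0.004 -1.   ] jawyaw 0.135 open 0.0484 q [-0.38  0.14  1.64  0.    1.36 -0.52] F [-0.4 -0.6 -4.5]
```

Request:
carry_out([
  [[-0.04,-0.07,0],[0.15,-0.35,-0.5],0.3],
  [[0,0,0],[0,0,-1],0.3],
  [[0,0,0],[0,0,-1],0.3],
  [[0,0,0],[0,0,-1],0.3],
  [[0,0,0],[0,0,-1],0.3],
  [[0,0,0],[0,0,-0.8],0.3],
  [[0,0,0],[0,0,0],0.3],
])

```text
t: 11.85
tool_pos: [0.6158, -0.1823, 0.2177]
tool_rot: [-0.104, 1.57, 0.097]
contact_force: [-0.2, 0.2, -6.1]
opening: 0.0484
```

```bash
python3 w.py w_l2; python3 - <<'E'
from h import *
im,d=get_image('scene'); cv2.imwrite('pics/sc2.png',cv2.resize(im[250:400,290:450],None,fx=4,fy=4))
E
```

```text
t 11.85 tcp [ 0.6158 -0.1823  0.2177] tipdir [-0.001 -0.004 -1.   ] jawyaw 0.128 open 0.0484 q [-0.4   0.27  1.7  -0.    1.17 -0.53] F [-0.2  0.2 -6.1]
```

View pics/w_l2.png

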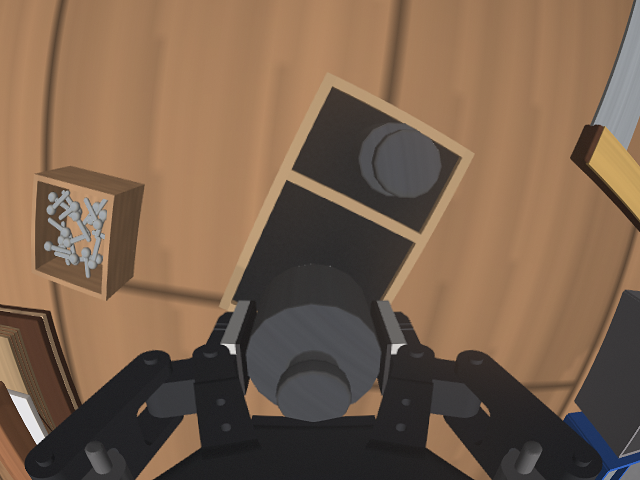

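View pics/sc2.png

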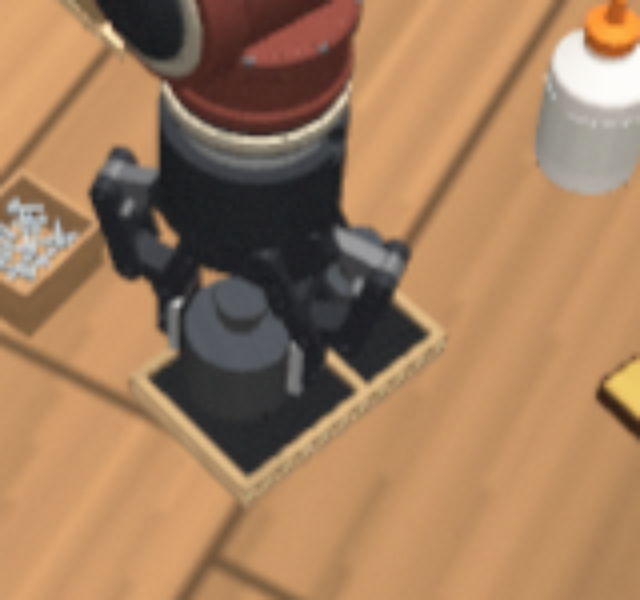

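```bash
python3 - <<'E'
from h import *
c=dict(np.load('pics/w_l2.npz'))
A=wray((287,180),.016,c);B=wray((415,243),.016,c);print(A,B,np.linalg.norm(A-B))
x=(B-A)/np.linalg.norm(B-A); y=np.array([-x[1],x[0],0]); print('yaw',np.arctan2(x[1],x[0]),'centre',(A+B)/2-y*.035)
E
```

```text
[ 0.59715041 -0.13015916  0.016     ] [ 0.66273642 -0.15231621  0.016     ] 0.06922759305145305
yaw -0.325793832335211 centre [ 0.61874128 -0.17439658  0.016     ]
```

Request:
carry_out([
  [[0.03,0,0],[0.15,0.3,-0.3],0.3],
  [[0,0,0],[0,0,-0.3],0.3],
  [[0,0,0],[0,0,-0.2],0.3],
  [[0,0,0],[0,0,0],0.3],
])

```text
t: 12.35
tool_pos: [0.6223, -0.1768, 0.2083]
tool_rot: [-0.106, 1.557, 0.095]
contact_force: [-0.4, 0.6, -5.5]
opening: 0.048
```

Request:
carry_out([
  [[0,0.07,0],[0,0,-0.3],0.3],
  [[0,0,0],[0,0,-0.3],0.3],
  [[0,0,0],[0,0,0],0.3],
])

```text
t: 12.65
tool_pos: [0.6226, -0.1767, 0.196]
tool_rot: [-0.106, 1.564, 0.096]
contact_force: [0.2, 0.2, -4.6]
opening: 0.0482
```

```bash
python3 -c "
from h import *
st()"
```

```text
t 12.65 tcp [ 0.6226 -0.1767  0.196 ] tipdir [ 0.005 -0.007 -1.   ] jawyaw 0.129 open 0.0482 q [-0.39  0.31  1.7  -0.    1.13 -0.52] F [ 0.2  0.2 -4.6]
```

Request:
carry_out([
  [[0.05,0.05,0],[-0.1,0,-0.15],0.3],
  [[0,0,0],[0,0,-0.1],0.3],
  [[0,0,0],[0,0,0],0.3],
])

```text
t: 12.95
tool_pos: [0.6213, -0.177, 0.1936]
tool_rot: [-0.102, 1.568, 0.1]
contact_force: [-0.3, 0.9, -6.4]
opening: 0.0482
```

Request:
carry_out([
  [[0,0,0],[0,0,-0.1],0.3],
  [[0,0,0],[0,0,-0.1],0.3],
  [[0,0,0],[0,0,0],0.3],
])

```text
t: 13.25
tool_pos: [0.622, -0.1773, 0.1935]
tool_rot: [-0.103, 1.568, 0.1]
contact_force: [0.6, 0.4, -5.7]
opening: 0.0482
```

Request:
carry_out([
  [[0,0,0],[0,0,-0.2],0.3],
  [[0,0,0],[0,0,0],0.3],
])

```text
t: 13.45
tool_pos: [0.623, -0.1777, 0.1939]
tool_rot: [-0.103, 1.567, 0.1]
contact_force: [0.6, 0.5, -5.4]
opening: 0.0481
```

```bash
python3 w.py w_l3; python3 - <<'E'
from h import *
im,d=get_image('scene'); cv2.imwrite('pics/sc3.png',cv2.resize(im[290:390,310:420],None,fx=6,fy=6))
E
```

```text
t 13.45 tcp [ 0.623  -0.1777  0.1939] tipdir [ 0.001 -0.002 -1.   ] jawyaw 0.129 open 0.0481 q [-0.39  0.31  1.69 -0.    1.13 -0.52] F [ 0.6  0.5 -5.4]
```

View pics/sc3.png

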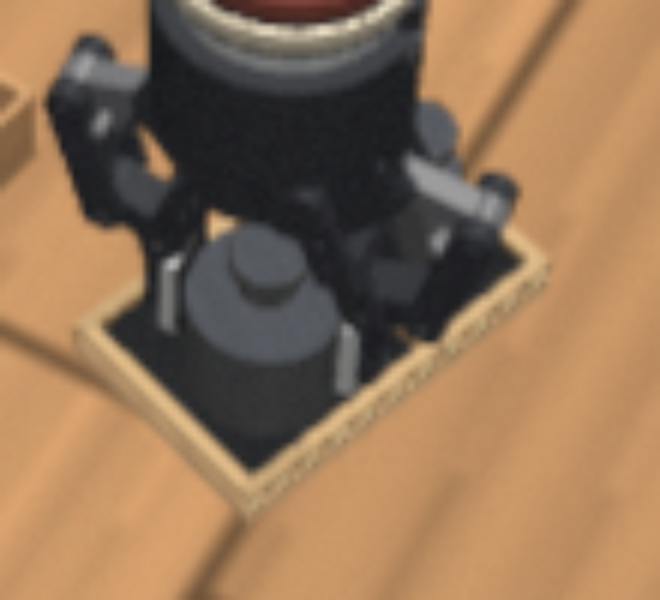

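Request:
carry_out([
  [[0,0,0],[-0.15,0.05,-0.3],0.3],
  [[0,0,0],[0,0,0],0.3],
])

```text
t: 13.75
tool_pos: [0.6227, -0.1776, 0.1943]
tool_rot: [-0.105, 1.561, 0.097]
contact_force: [0.3, 0.3, -6.4]
opening: 0.0481
```

Request:
carry_out([
  [[0,0,0],[0,0,-0.4],0.3],
])

```text
t: 13.85
tool_pos: [0.6243, -0.1782, 0.1927]
tool_rot: [-0.106, 1.561, 0.097]
contact_force: [-29.1, 11.8, 62.4]
opening: 0.048
```

```bash
python3 - <<'E'
from h import *
for i in range(3):
    o,_=st(); print(o['effort'].round(2),o['wrist_torque'].round(2)); get_image('wrist')
E
```

```text
t 13.85 tcp [ 0.6243 -0.1782  0.1927] tipdir [ 0.008 -0.005 -1.   ] jawyaw 0.129 open 0.0480 q [-0.39  0.31  1.69 -0.    1.12 -0.52] F [-29.1  11.8  62.4]
[ -1.68 -12.51 -18.2    0.26  -8.12  -0.11] [ 1.65  4.64 -0.14]
t 13.90 tcp [ 0.6243 -0.1782  0.1928] tipdir [ 0.008 -0.005 -1.   ] jawyaw 0.129 open 0.0482 q [-0.39  0.31  1.69 -0.    1.13 -0.52] F [-17.8   6.9  33.9]
[ -0.68 -28.21 -26.26   0.12  -4.59  -0.05] [ 0.99  2.72 -0.14]
t 13.95 tcp [ 0.6242 -0.1782  0.1928] tipdir [ 0.008 -0.005 -1.   ] jawyaw 0.129 open 0.0482 q [-0.39  0.31  1.69 -0.    1.12 -0.52] F [-17.5   5.5  32.2]
[ -0.81 -27.78 -25.93   0.13  -4.6   -0.07] [ 0.97  2.58 -0.05]
```

Request:
carry_out([
  [[0.03,0.08,0],[0,0,0.25],0.3],
  [[0,0,0],[-0.25,0.1,0],0.3],
  [[0,0,0],[0,0,0],0.3],
])

```text
t: 14.3
tool_pos: [0.6183, -0.1759, 0.1963]
tool_rot: [-0.103, 1.569, 0.1]
contact_force: [0.3, -0.1, -6.2]
opening: 0.0483
```

```bash
python3 -c "
from h import *
st()"
```

```text
t 14.30 tcp [ 0.6183 -0.1759  0.1963] tipdir [-0.    -0.002 -1.   ] jawyaw 0.129 open 0.0483 q [-0.39  0.3   1.71 -0.    1.14 -0.52] F [ 0.3 -0.1 -6.2]
```

Lower to contact, relax, and open part way.

Request:
carry_out([
  [[0,0,0],[0,0,-0.15],0.3],
  [[0,0,0],[0,0,-0.1],0.3],
  [[0,0,0],[0,0,-0.05],0.3],
  [[0,0,0],[0,0,0],0.65],
  [[0,0,0],[0,0,0],0.75],
  [[0,0,0],[0,0,0],0.75],
  [[0,0,0],[0,0,0],0.75],
])

```text
t: 15.0
tool_pos: [0.6191, -0.1764, 0.1923]
tool_rot: [-0.103, 1.57, 0.1]
contact_force: [-0.5, 0.3, -1.2]
opening: 0.0639
```

```bash
python3 w.py w_l4; python3 - <<'E'
from h import *
im,d=get_image('scene'); cv2.imwrite('pics/sc4.png',cv2.resize(im[290:390,310:420],None,fx=6,fy=6))
E
```

```text
t 15.00 tcp [ 0.6191 -0.1764  0.1923] tipdir [-0.001 -0.002 -1.   ] jawyaw 0.129 open 0.0639 q [-0.39  0.31  1.7  -0.    1.13 -0.52] F [-0.5  0.3 -1.2]
```

View pics/w_l4.png

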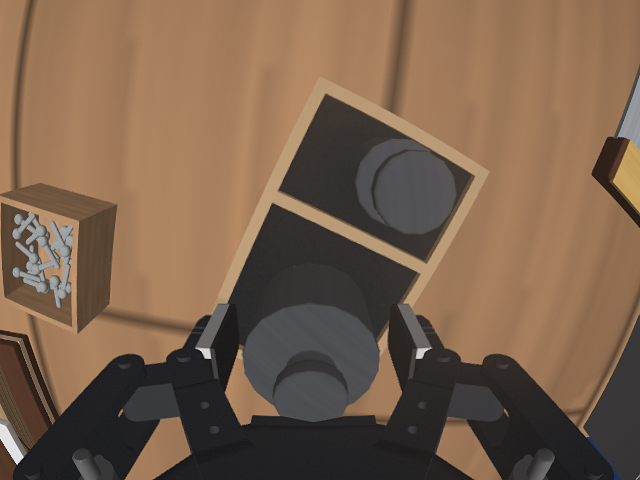

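View pics/sc4.png

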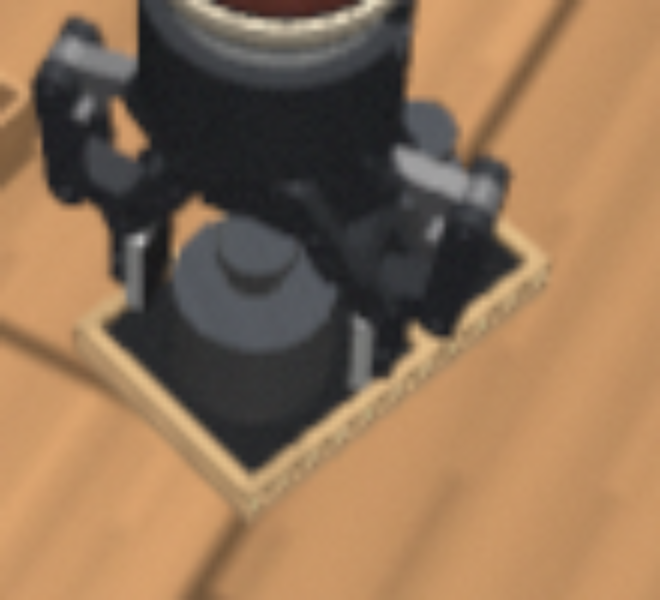

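Request:
carry_out([
  [[0,0,0],[0,0,0.4],0.75],
  [[0,0,0],[0,0,0.8],0.75],
  [[0,0,0],[0,0,1],0.75],
  [[0,0,0],[0,0,1],0.75],
  [[0,0,0],[0,0,1],0.75],
  [[0,0,0],[0,0,1],0.75],
  [[0,0,0],[0,0,1],1],
  [[0,0,0],[-0.5,-0.4,0.5],1],
])

```text
t: 15.9
tool_pos: [0.6084, -0.1836, 0.3386]
tool_rot: [-0.105, 1.567, 0.1]
contact_force: [-0.2, -0.7, -0.8]
opening: 0.0854
```

Request:
carry_out([
  [[0,0,0.04],[-1,-0.7,0],1],
  [[0,0,0.04],[-1,-0.7,0],1],
  [[0,0,0.04],[-1,-0.7,0],1],
  [[0,0,0.04],[-1,-0.7,0],1],
  [[0,0,0.04],[-1,-0.7,0],1],
  [[0,0,0.04],[-1,-0.7,0],1],
  [[0,0,0.04],[-1,-0.7,0],1],
  [[0,0,0.04],[-1,-0.7,0],1],
])

```text
t: 16.7
tool_pos: [0.4384, -0.3005, 0.3477]
tool_rot: [-0.139, 1.558, 0.122]
contact_force: [0.7, 0.4, -0.0]
opening: 0.0855
```

Request:
carry_out([
  [[0,0,0],[-1,-0.7,0],1],
  [[0,0,0],[-0.6,-0.5,0],1],
  [[0,0,0],[0,0,0],1],
])

```text
t: 17.0
tool_pos: [0.4008, -0.3267, 0.349]
tool_rot: [-0.137, 1.559, 0.117]
contact_force: [-0.9, -0.2, -0.1]
opening: 0.0854
```

```bash
python3 w.py w_c1
```

```text
t 17.00 tcp [ 0.4008 -0.3267  0.349 ] tipdir [ 0.009 -0.012 -1.   ] jawyaw 0.162 open 0.0854 q [-0.83 -0.17  1.92 -0.    1.38 -0.99] F [-0.9 -0.2 -0.1]
```

View pics/w_c1.png

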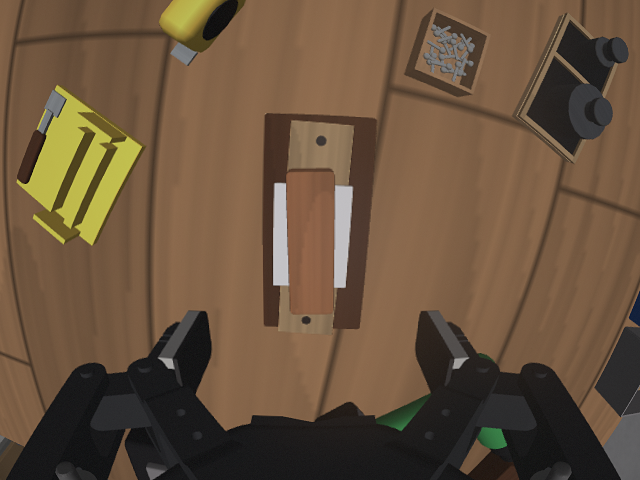

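```bash
cat > quad.py <<'E'
from h import *
def quad(n,p,z,x0=0,y0=0,s=1):
    c=dict(np.load(f'pics/{n}.npz')); K=np.array([wray(((a+.5)/s-.5+x0,(b+.5)/s-.5+y0),z,c) for a,b in p])
    v=(K[0]+K[1]-K[2]-K[3]); print(n,'ctr',K.mean(0).round(4),'yaw %.3f'%(np.arctan2(v[1],v[0])-np.pi/2),'L %.4f W %.4f'%(np.linalg.norm(v)/2,np.linalg.norm(K[0]+K[3]-K[1]-K[2])/2))
E
python3 - <<'E'
from quad import *
im=cv2.imread('pics/w_c1.png'); cv2.imwrite('pics/wc1.png',cv2.resize(im[105:345,255:385],None,fx=2.5*1.5,fy=2.5,interpolation=cv2.INTER_CUBIC)[:600])
quad('w_c1',[(287,170),(335,170),(336,313.5),(290,312)],.064)
quad('w_c1',[(274,183),(352.5,186.5),(345.5,288),(274,285.5)],.039)
c=dict(np.load('pics/w_c1.npz')); a,b=wray((321,140),.033,c),wray((306,320),.033,c); print('slat',(a+b)/2,np.arctan2(*(a-b)[[1,0]])-np.pi/2)
E
```

```text
w_c1 ctr [ 0.4037 -0.3329  0.064 ] yaw 0.175 L 0.1086 W 0.0341
w_c1 ctr [ 0.4036 -0.3346  0.039 ] yaw 0.128 L 0.0840 W 0.0592
slat [ 0.40483644 -0.3349077   0.033     ] 0.08214489195419139
```

View pics/wc1.png

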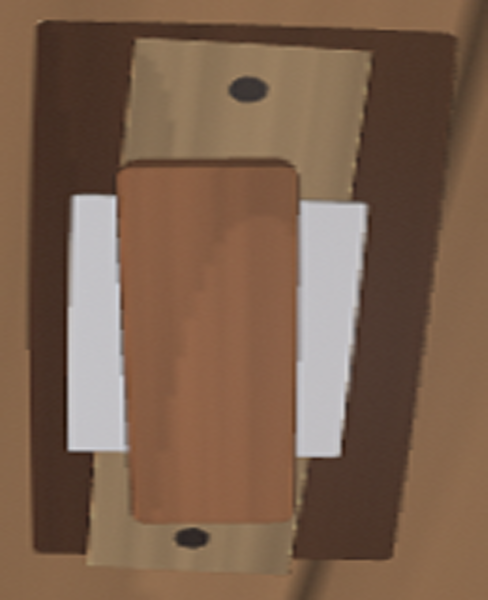

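Request:
carry_out([
  [[0.12,0.09,0.13],[0.15,-0.3,-0.5],0.8],
  [[0,0,0],[0,0,-1],0.8],
  [[0,0,0],[0,0,-1],0.8],
  [[0,0,0],[0,0,-1],0.8],
  [[0,0,0],[0,0,-1],0.8],
  [[0,0,0],[0,0,-0.6],0.8],
  [[0,0,0],[0,0,0],0.8],
])

```text
t: 17.75
tool_pos: [0.4079, -0.3304, 0.2412]
tool_rot: [-0.143, 1.566, 0.148]
contact_force: [-0.4, 0.4, 1.0]
opening: 0.0683
```

```bash
python3 w.py w_c2
```

```text
t 17.75 tcp [ 0.4079 -0.3304  0.2412] tipdir [ 0.     0.003 -1.   ] jawyaw 0.185 open 0.0683 q [-0.82 -0.02  1.98  0.    1.19 -1.01] F [-0.4  0.4  1. ]
```

View pics/w_c2.png

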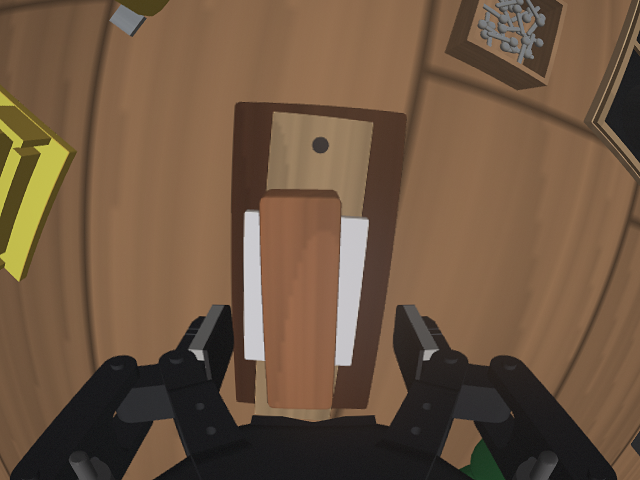

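Request:
carry_out([
  [[-0.03,0,-0.08],[-0.2,-0.12,-0.5],0.8],
  [[0,0,0],[0,0,-0.5],0.8],
  [[0,0,0],[0,0,-0.25],0.8],
  [[0,0,0],[0,0,0],0.8],
])

```text
t: 18.2
tool_pos: [0.4049, -0.3341, 0.2178]
tool_rot: [-0.143, 1.562, 0.135]
contact_force: [-0.4, 1.0, -0.1]
opening: 0.0683
```

```bash
python3 w.py w_c3
```

```text
t 18.20 tcp [ 0.4049 -0.3341  0.2178] tipdir [ 0.004 -0.004 -1.   ] jawyaw 0.177 open 0.0683 q [-0.83  0.01  1.99  0.    1.14 -1.01] F [-0.4  1.  -0.1]
```

View pics/w_c3.png

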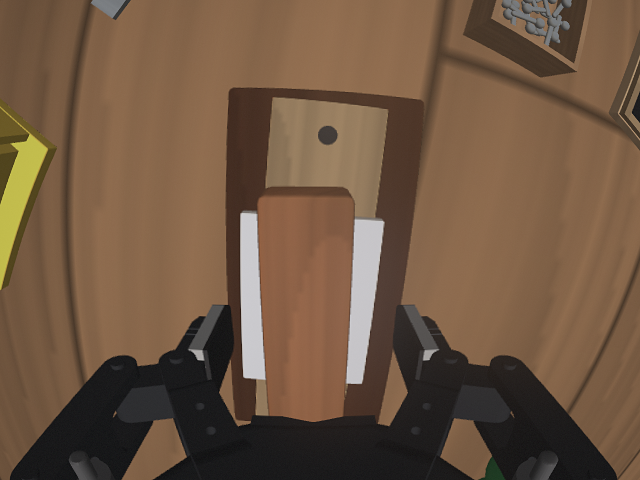

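Request:
carry_out([
  [[0.04,0.04,0],[-0.12,0,-0.05],0.6],
  [[0,0,0],[0,0,0],0.45],
  [[0,0,0],[0,0,0],0.35],
  [[0,0,0],[0,0,0],0.25],
  [[0,0,0],[0,0,0],0.2],
  [[0,0,0],[0,0,0],0.2],
  [[0,0,0],[0,0,0],0.2],
  [[0,0,0],[0,0,0],0.2],
], squeeze=50)

```text
t: 19.05
tool_pos: [0.4027, -0.3346, 0.2185]
tool_rot: [-0.141, 1.565, 0.137]
contact_force: [-0.6, -0.4, -1.5]
opening: 0.0332
```

```bash
python3 w.py w_c4
```

```text
t 19.05 tcp [ 0.4027 -0.3346  0.2185] tipdir [ 0.002 -0.002 -1.   ] jawyaw 0.177 open 0.0332 q [-0.84  0.01  1.99  0.    1.14 -1.01] F [-0.6 -0.4 -1.5]
```

View pics/w_c4.png

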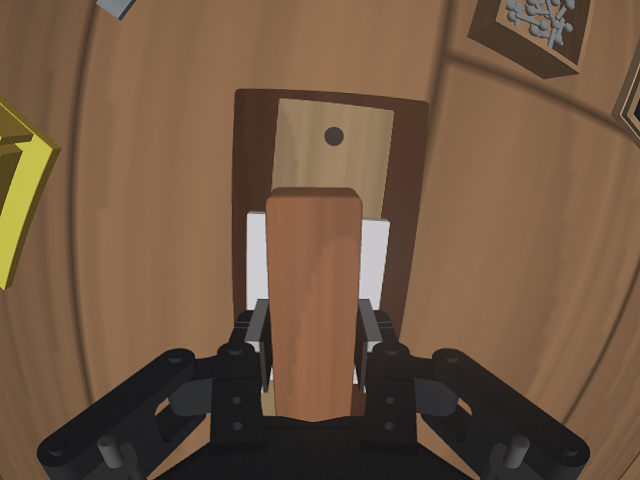

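Request:
carry_out([
  [[0,0,0],[0,0,0.3],0.2],
  [[0,0,0],[0,0,0.6],0.2],
  [[0,0,0],[0,0,1],0.2],
  [[0,0,0],[0,0,1],0.2],
  [[0,0,0],[0,0,1],0.2],
  [[0,0,0],[0,0,1],0.2],
  [[0,0,0],[0,0,1],0.2],
  [[0,0,0],[0.2,0.5,0.3],0.2],
])

```text
t: 19.9
tool_pos: [0.4058, -0.324, 0.3523]
tool_rot: [-0.141, 1.564, 0.135]
contact_force: [0.7, -0.3, -1.1]
opening: 0.0329
```

Request:
carry_out([
  [[0,0,-0.04],[0.4,1,0],0.2],
  [[0,0,-0.04],[0.4,1,0],0.2],
  [[0,0,-0.04],[0.4,1,0],0.2],
  [[0,0,-0.04],[0.4,1,0],0.2],
  [[0,0,-0.04],[0.4,1,0],0.2],
  [[0,0,-0.04],[0.4,1,0],0.2],
  [[0,0,-0.04],[0.4,1,0],0.2],
  [[0,0,-0.04],[0.4,1,0],0.2],
])

```text
t: 20.7
tool_pos: [0.4711, -0.1537, 0.3552]
tool_rot: [-0.114, 1.562, 0.106]
contact_force: [-0.3, -0.1, -1.8]
opening: 0.0328
```

Request:
carry_out([
  [[0,0,-0.04],[0.4,1,0],0.2],
  [[0,0,-0.04],[0.4,1,0],0.2],
  [[0,0,-0.04],[0.4,1,0],0.2],
  [[0,0,-0.04],[0.4,1,0],0.2],
  [[0,0,-0.04],[0.4,1,0],0.2],
  [[0,0,-0.04],[0.4,1,0],0.2],
  [[0,0,-0.04],[0.4,1,0],0.2],
  [[0,0,-0.04],[0.4,1,0],0.2],
])

```text
t: 21.5
tool_pos: [0.5343, 0.0197, 0.3537]
tool_rot: [-0.087, 1.566, 0.086]
contact_force: [0.7, -0.4, -0.8]
opening: 0.0325
```

```bash
python3 w.py w_c5
```

```text
t 21.50 tcp [0.5343 0.0197 0.3537] tipdir [ 0.003 -0.001 -1.   ] jawyaw 0.110 open 0.0325 q [-0.1  -0.13  1.88 -0.    1.39 -0.21] F [ 0.7 -0.4 -0.8]
```

View pics/w_c5.png

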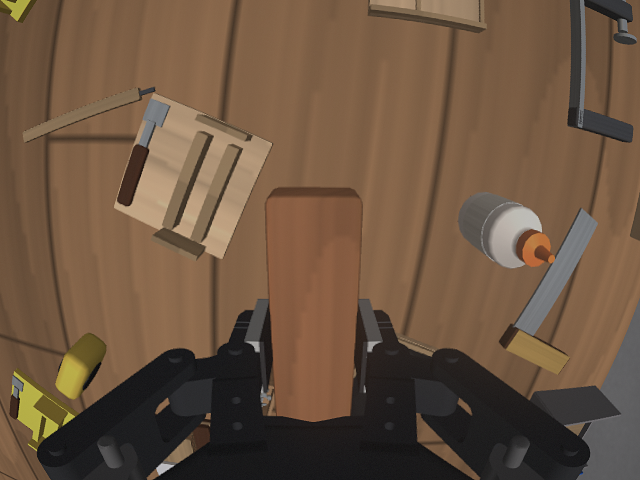

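Request:
carry_out([
  [[0,0,-0.04],[0.37,1,0],0.2],
  [[0,0,-0.04],[0.37,1,0],0.2],
  [[0,0,-0.04],[0.37,1,0],0.2],
  [[0,0,-0.04],[0.37,1,0],0.2],
  [[0,0,-0.04],[0.37,1,0],0.2],
  [[0,0,-0.04],[0.37,1,0],0.2],
  [[0,0,-0.04],[0.37,1,0],0.2],
  [[0,0,-0.04],[0.37,1,0],0.2],
])

```text
t: 22.35
tool_pos: [0.5915, 0.1911, 0.3519]
tool_rot: [-0.062, 1.572, 0.065]
contact_force: [-0.2, -0.4, -1.8]
opening: 0.033
```

Request:
carry_out([
  [[0,0,0],[0.37,1,0],0.2],
  [[0,0,0],[0.37,1,0],0.2],
  [[0,0,0],[0.37,1,0],0.2],
  [[0,0,0],[0.3,0.7,0],0.2],
  [[0,0,0],[0,0,0],0.2],
])

```text
t: 22.85
tool_pos: [0.6184, 0.2719, 0.3505]
tool_rot: [-0.065, 1.576, 0.068]
contact_force: [-0.0, -1.1, -1.3]
opening: 0.0328
```

```bash
python3 w.py w_c6
```

```text
t 22.85 tcp [0.6184 0.2719 0.3505] tipdir [-0.006  0.001 -1.   ] jawyaw 0.085 open 0.0328 q [0.3  0.21 1.54 0.   1.4  0.22] F [-0.  -1.1 -1.3]
```

View pics/w_c6.png

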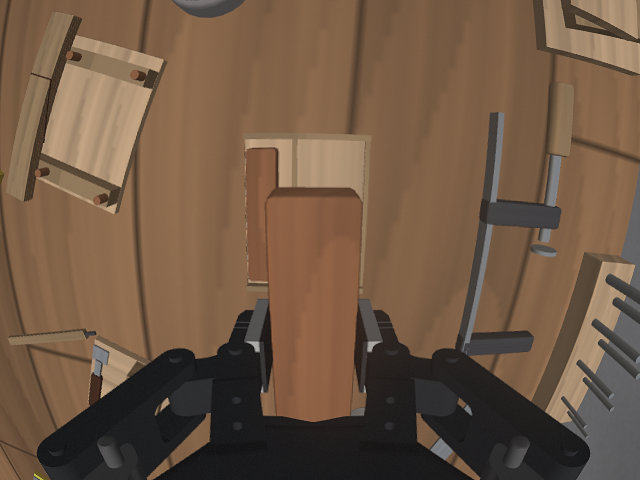

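```bash
python3 - <<'E'
from h import *
c=dict(np.load('pics/w_c6.npz'))
A=wray((245,134),.018,c);B=wray((371,136),.018,c);m=wray((294.5,140),.013,c);r=wray((367,142),.013,c);C=wray((364,292),.018,c)
print(A,B,m,r,C)
for P,lx,ly in((A,-.075,.069),(B,.029,.069),(m,-.029,.064),(r,.027,.064),(C,.029,-.069)):
    print((P-R.from_euler('z',.062).apply([lx,ly,0])).round(4))
E
```

```text
[0.55524409 0.34466899 0.018     ] [0.65683314 0.35135158 0.018     ] [0.59553018 0.34216669 0.013     ] [0.65477079 0.34606984 0.013     ] [0.66715185 0.21591668 0.018     ]
[0.6344 0.2804 0.018 ]
[0.6322 0.2807 0.018 ]
[0.6284 0.2801 0.013 ]
[0.6318 0.2805 0.013 ]
[0.6339 0.283  0.018 ]
```

Request:
carry_out([
  [[0,-0.06,-0.2],[0.6,0.35,0],0.2],
  [[0,0,0],[0,0,-1],0.2],
  [[0,0,0],[0,0,-1],0.2],
  [[0,0,0],[0,0,-1],0.2],
  [[0,0,0],[0,0,-1],0.2],
  [[0,0,0],[0,0,-1],0.2],
  [[0,0,0],[0,0,-0.8],0.2],
  [[0,0,0],[0,0,0],0.2],
])

```text
t: 23.7
tool_pos: [0.6289, 0.2719, 0.232]
tool_rot: [-0.048, 1.571, 0.043]
contact_force: [-0.4, 0.5, -1.5]
opening: 0.0332
```

```bash
python3 w.py w_c7
```

```text
t 23.70 tcp [0.6289 0.2719 0.232 ] tipdir [-0.001 -0.003 -1.   ] jawyaw 0.058 open 0.0332 q [ 0.3   0.34  1.58 -0.    1.22  0.24] F [-0.4  0.5 -1.5]
```

View pics/w_c7.png

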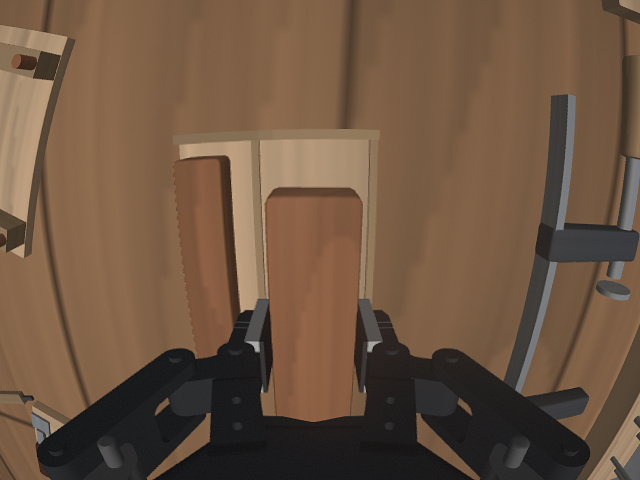

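```bash
python3 - <<'E'
from h import *
c=dict(np.load('pics/w_c7.npz'))
A=wray((174,138),.018,c);B=wray((379,132),.018,c);m=wray((254,144),.013,c);r=wray((373,139),.013,c)
e=wray((314,188),.232-.1795+.025,c); print('caul far end',e)
for P,lx,ly in((A,-.075,.069),(B,.029,.069),(m,-.029,.064),(r,.027,.064)):
    print((P-R.from_euler('z',.062).apply([lx,ly,0])).round(4))
E
```

```text
caul far end [0.62612757 0.32958212 0.0775    ]
[0.6332 0.2798 0.018 ]
[0.6322 0.2802 0.018 ]
[0.6282 0.279  0.013 ]
[0.6319 0.2816 0.013 ]
```

Request:
carry_out([
  [[0.03,0,0.04],[0.1,0.35,-0.5],0.2],
  [[0,0,0],[0,0,-0.6],0.2],
  [[0,0,0],[0,0,-0.5],0.2],
  [[0,0,0],[0,0,-0.3],0.2],
  [[0,0,0],[0,0,0],0.2],
])

```text
t: 24.25
tool_pos: [0.6329, 0.2801, 0.1964]
tool_rot: [-0.047, 1.563, 0.051]
contact_force: [-0.3, 0.9, -1.2]
opening: 0.0326
```

```bash
python3 w.py w_c8
```

```text
t 24.25 tcp [0.6329 0.2801 0.1964] tipdir [ 0.007  0.003 -1.   ] jawyaw 0.062 open 0.0326 q [0.31 0.4  1.58 0.   1.16 0.25] F [-0.3  0.9 -1.2]
```

View pics/w_c8.png

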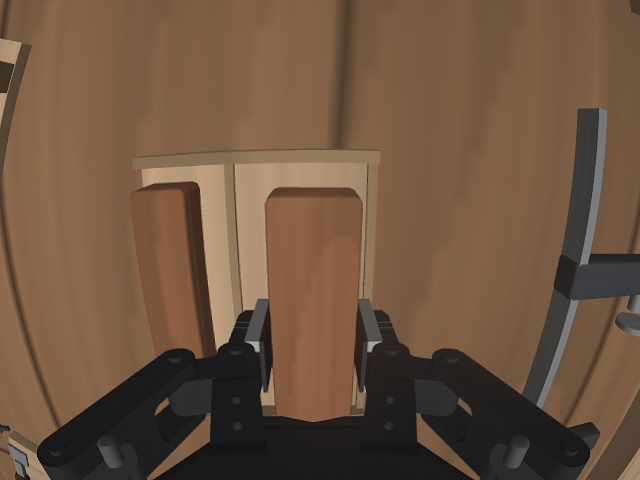

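```bash
python3 - <<'E'
from h import *
c=dict(np.load('pics/w_c8.npz'))
A=wray((133,162),.018,c);B=wray((380,154),.018,c);m=wray((232,165),.013,c);r=wray((372,163),.013,c)
print('caul far end',wray((314,188),.1964-.1795+.025,c))
for P,lx,ly in((A,-.075,.069),(B,.029,.069),(m,-.029,.064),(r,.027,.064)):
    print((P-R.from_euler('z',.062).apply([lx,ly,0])).round(4))
E
```

```text
caul far end [0.63116461 0.33855174 0.0419    ]
[0.6329 0.2795 0.018 ]
[0.6323 0.2801 0.018 ]
[0.63   0.2803 0.013 ]
[0.6319 0.281  0.013 ]
```

Request:
carry_out([
  [[-0.03,0.07,0],[-0.1,-0.15,0],0.2],
  [[0,0,0],[0,0,-0.2],0.2],
  [[0,0,0],[0,0,-0.15],0.2],
])

```text
t: 24.6
tool_pos: [0.6315, 0.277, 0.1911]
tool_rot: [-0.048, 1.567, 0.049]
contact_force: [0.5, 0.8, -0.5]
opening: 0.0327
```

Request:
carry_out([
  [[0,0,0],[0,0,-0.1],0.2],
  [[0,0,0],[0,0,-0.1],0.2],
])

```text
t: 24.8
tool_pos: [0.6319, 0.2771, 0.1894]
tool_rot: [-0.049, 1.569, 0.049]
contact_force: [-8.9, -2.4, 15.2]
opening: 0.0333
```

Request:
carry_out([
  [[0,0,0],[0,0,0],0.2],
  [[0,0,0],[0,0,0],0.45],
  [[0,0,0],[0,0,0],0.55],
  [[0,0,0],[0,0,0],0.55],
  [[0,0,0],[0,0,0],0.55],
])

```text
t: 25.3
tool_pos: [0.6325, 0.2774, 0.1906]
tool_rot: [-0.048, 1.566, 0.05]
contact_force: [-0.5, -0.3, -0.4]
opening: 0.0471
```

```bash
python3 w.py w_c9; python3 - <<'E'
from h import *
im,d=get_image('scene'); cv2.imwrite('pics/sc9.png',cv2.resize(im[150:250,390:500],None,fx=6,fy=6))
E
```

```text
t 25.30 tcp [0.6325 0.2774 0.1906] tipdir [ 0.004  0.001 -1.   ] jawyaw 0.062 open 0.0471 q [ 0.31  0.4   1.58 -0.    1.15  0.24] F [-0.5 -0.3 -0.4]
```

View pics/w_c9.png

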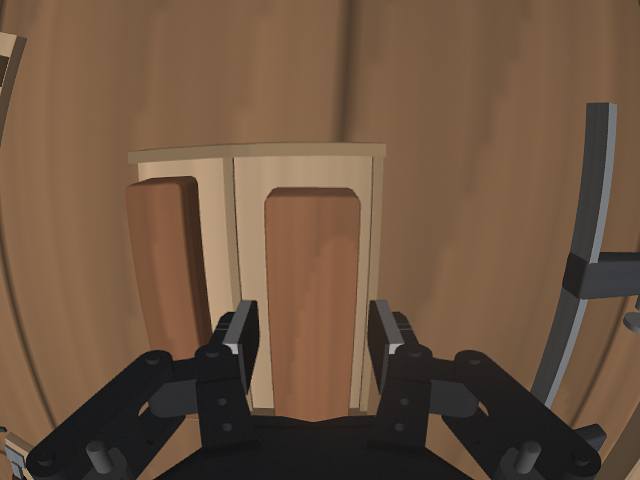

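View pics/sc9.png

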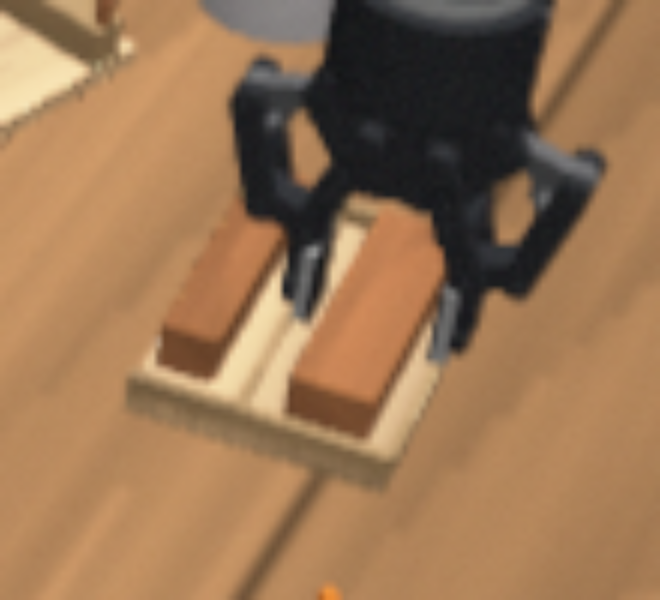

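Caul is seated in the bay. Rise and return for the plate.

Request:
carry_out([
  [[0,0.04,0],[0,0,0.4],0.55],
  [[0,0,0],[0,0,0.8],0.55],
  [[0,0,0],[0,0,1],0.55],
  [[0,0,0],[0,0,1],0.6],
  [[0,0,0],[0,0,1],1],
  [[0,0,0],[0,0,1],1],
  [[0,0,0],[-0.2,-0.5,1],1],
  [[0,0,0],[-0.35,-1,0.5],1],
])

```text
t: 26.2
tool_pos: [0.6206, 0.2481, 0.3372]
tool_rot: [-0.049, 1.567, 0.053]
contact_force: [0.4, 0.1, 0.7]
opening: 0.0852
```

```bash
python3 w.py w_c10
```

```text
t 26.20 tcp [0.6206 0.2481 0.3372] tipdir [ 0.003  0.003 -1.   ] jawyaw 0.065 open 0.0852 q [0.27 0.2  1.57 0.   1.37 0.2 ] F [0.4 0.1 0.7]
```

View pics/w_c10.png

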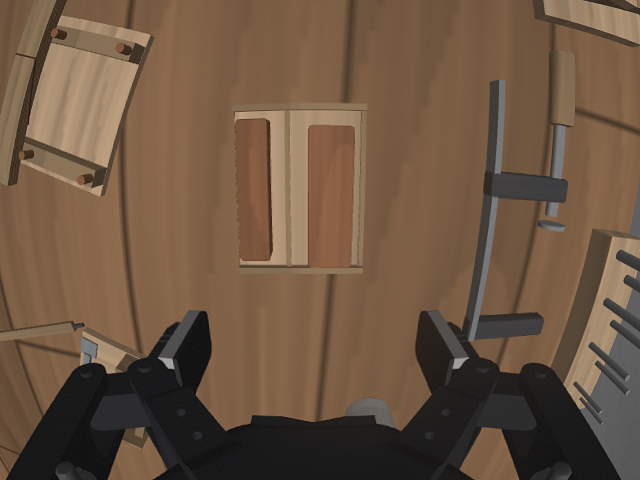

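Request:
carry_out([
  [[0,0,0.02],[-0.38,-1,0],1],
  [[0,0,0.02],[-0.38,-1,0],1],
  [[0,0,0.02],[-0.38,-1,0],1],
  [[0,0,0.02],[-0.38,-1,0],1],
  [[0,0,0.02],[-0.38,-1,0],1],
  [[0,0,0.02],[-0.38,-1,0],1],
  [[0,0,0.02],[-0.38,-1,0],1],
  [[0,0,0.02],[-0.38,-1,0],1],
])

```text
t: 27.05
tool_pos: [0.5577, 0.0822, 0.3514]
tool_rot: [-0.061, 1.549, 0.067]
contact_force: [-0.1, -1.0, 0.1]
opening: 0.0853
```

Request:
carry_out([
  [[0,0,0.02],[-0.38,-1,0],1],
  [[0,0,0.02],[-0.38,-1,0],1],
  [[0,0,0.02],[-0.38,-1,0],1],
  [[0,0,0.02],[-0.38,-1,0],1],
  [[0,0,0.02],[-0.38,-1,0],1],
  [[0,0,0.02],[-0.38,-1,0],1],
  [[0,0,0.02],[-0.38,-1,0],1],
  [[0,0,0.02],[-0.38,-1,0],1],
])

```text
t: 27.85
tool_pos: [0.4937, -0.0831, 0.3606]
tool_rot: [-0.075, 1.537, 0.079]
contact_force: [-0.7, 0.4, -0.8]
opening: 0.0853
```

Request:
carry_out([
  [[0,0,0.03],[-0.38,-1,0],1],
  [[0,0,0.03],[-0.38,-1,0],1],
  [[0,0,0.03],[-0.38,-1,0],1],
  [[0,0,0.03],[-0.38,-1,0],1],
  [[0,0,0.03],[-0.38,-1,0],1],
  [[0,0,0.03],[-0.38,-1,0],1],
  [[0,0,0.03],[-0.38,-1,0],1],
  [[0,0,0.03],[-0.38,-1,0],1],
])

```text
t: 28.65
tool_pos: [0.4296, -0.2484, 0.3699]
tool_rot: [-0.098, 1.525, 0.094]
contact_force: [0.5, -0.7, -0.6]
opening: 0.0853
```

```bash
python3 -c "
from h import *
st()"
```

```text
t 28.65 tcp [ 0.4296 -0.2484  0.3699] tipdir [ 0.043 -0.    -0.999] jawyaw 0.123 open 0.0853 q [-0.68 -0.25  1.95  0.03  1.4  -0.81] F [ 0.5 -0.7 -0.6]
```

Request:
carry_out([
  [[0,0.2,0],[-0.35,-1,0],1],
  [[0,0.2,0],[-0.35,-1,0],1],
  [[0,0.03,0],[-0.3,-1,-0.3],1],
  [[0,0,0],[-0.25,-0.8,-0.5],1],
  [[0,0,0],[0,-0.3,-0.5],1],
  [[0,0,0],[0,0,0],1],
])

```text
t: 29.25
tool_pos: [0.4028, -0.3351, 0.35]
tool_rot: [-0.099, 1.563, 0.088]
contact_force: [-0.2, 0.1, -0.3]
opening: 0.085
```

```bash
python3 w.py w_p1; python3 - <<'E'
from quad import *
quad('w_c10',[(308,126),(354,126),(352,267),(310,267)],.035)
quad('w_c10',[(234.5,108),(367.5,106),(363,270),(240,271)],.018)
E
```

```text
t 29.25 tcp [ 0.4028 -0.3351  0.35  ] tipdir [ 0.006 -0.007 -1.   ] jawyaw 0.119 open 0.0850 q [-0.84 -0.15  1.9   0.    1.38 -0.95] F [-0.2  0.1 -0.3]
w_c10 ctr [0.6337 0.2782 0.035 ] yaw 0.075 L 0.1076 W 0.0330
w_c10 ctr [0.6104 0.28   0.018 ] yaw 0.062 L 0.1333 W 0.1028
```

View pics/w_p1.png

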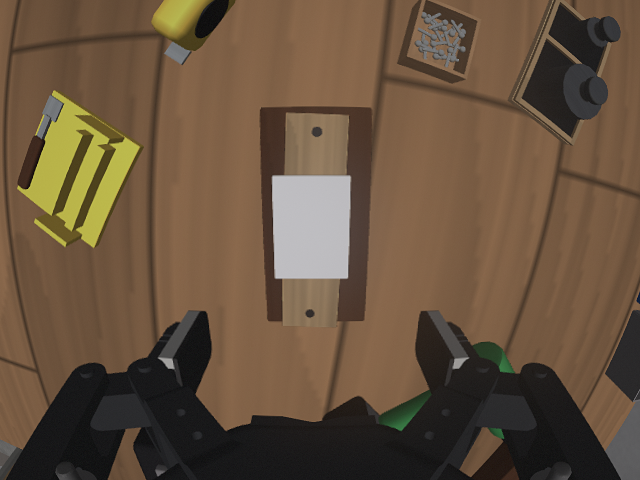

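```bash
python3 - <<'E'
from quad import *
quad('w_p1',[(272.5,176),(350.5,176),(348,278.5),(274.5,278)],.039)
quad('w_p1',[(286,113),(349,115),(334,327),(282,325)],.033)
c=dict(np.load('pics/w_p1.npz'))
for p in [(285,170),(348,170),(282,285),(340,285)]: print(wray(p,.033,c).round(4))
im=cv2.imread('pics/w_p1.png'); cv2.imwrite('pics/wp1.png',cv2.resize(im[100:340,250:385],None,fx=2.5*1.5,fy=2.5,interpolation=cv2.INTER_CUBIC)[:600])
E
```

```text
w_p1 ctr [ 0.4034 -0.3344  0.039 ] yaw 0.115 L 0.0832 W 0.0595
w_p1 ctr [ 0.4043 -0.3349  0.033 ] yaw 0.075 L 0.1789 W 0.0468
[ 0.378  -0.2916  0.033 ]
[ 0.4261 -0.2858  0.033 ]
[ 0.3848 -0.3871  0.033 ]
[ 0.4332 -0.3815  0.033 ]
```

View pics/wp1.png

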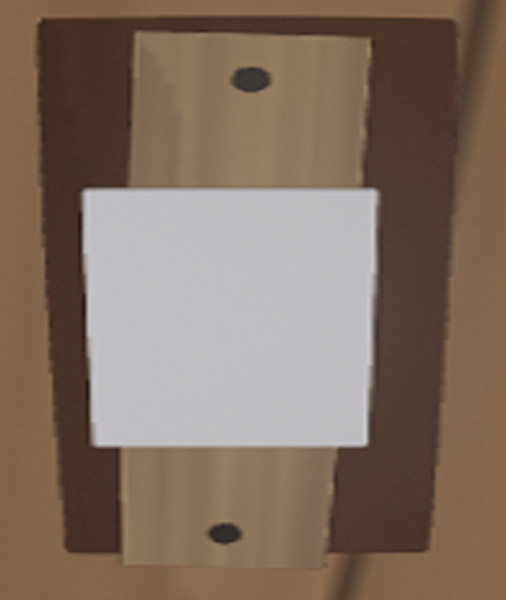

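Request:
carry_out([
  [[0.07,0.06,0],[0,0,-0.6],1],
  [[0,0,0],[0,0,-1],1],
  [[0,0,0],[0,0,-1],1],
  [[0,0,0],[0,0,-1],1],
  [[0,0,0],[0,0,-1],1],
  [[0,0,0],[0,0,-1],1],
  [[0,0,0],[0,0,-0.7],1],
  [[0,0,0],[0,0,0],1],
], squeeze=30)

```text
t: 30.1
tool_pos: [0.4053, -0.3287, 0.2203]
tool_rot: [-0.1, 1.565, 0.1]
contact_force: [0.9, -0.2, 0.2]
opening: 0.0855
```

```bash
python3 w.py w_p2
```

```text
t 30.10 tcp [ 0.4053 -0.3287  0.2203] tipdir [ 0.003  0.    -1.   ] jawyaw 0.127 open 0.0855 q [-0.82 -0.    2.    0.    1.15 -0.95] F [ 0.9 -0.2  0.2]
```

View pics/w_p2.png

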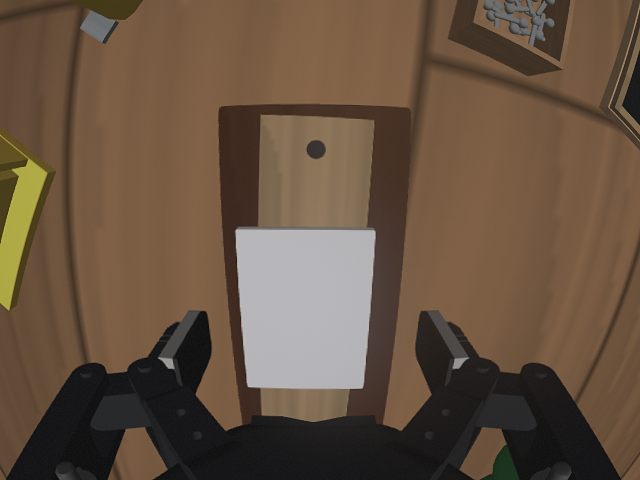

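Request:
carry_out([
  [[0,0.03,-0.1],[-0.15,-0.28,-0.4],1],
  [[0,0,0],[0,0,-0.4],1],
  [[0,0,0],[0,0,-0.4],1],
  [[0,0,0],[0,0,0],1],
])

```text
t: 30.55
tool_pos: [0.4035, -0.3362, 0.1988]
tool_rot: [-0.096, 1.564, 0.087]
contact_force: [-0.7, 0.2, 0.1]
opening: 0.0854
```

```bash
python3 w.py w_p3
```

```text
t 30.55 tcp [ 0.4035 -0.3362  0.1988] tipdir [ 0.005 -0.006 -1.   ] jawyaw 0.116 open 0.0854 q [-0.84  0.04  2.   -0.    1.1  -0.95] F [-0.7  0.2  0.1]
```

View pics/w_p3.png

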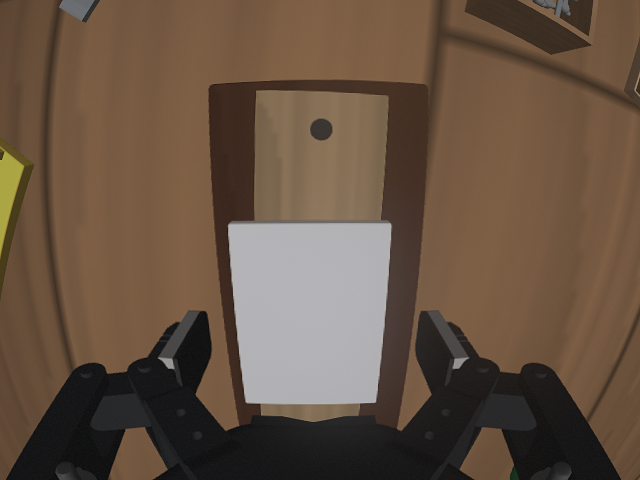

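Request:
carry_out([
  [[0.06,0.05,0],[-0.05,0.05,-0.35],1],
  [[0,0,0],[0,0,0],0.85],
  [[0,0,0],[0,0,0],0.75],
  [[0,0,0],[0,0,0],0.65],
  [[0,0,0],[0,0,0],0.55],
  [[0,0,0],[0,0,0],0.55],
  [[0,0,0],[0,0,0],0.55],
])

```text
t: 31.3
tool_pos: [0.4032, -0.3357, 0.1932]
tool_rot: [-0.093, 1.567, 0.09]
contact_force: [-0.2, -0.6, -0.7]
opening: 0.0592
```

```bash
python3 w.py w_p4; python3 - <<'E'
from h import *
im,d=get_image('scene'); cv2.imwrite('pics/scp4.png',cv2.resize(im[290:430,140:280],None,fx=4.2,fy=4.2))
E
```

```text
t 31.30 tcp [ 0.4032 -0.3357  0.1932] tipdir [ 0.002 -0.002 -1.   ] jawyaw 0.117 open 0.0592 q [-0.84  0.05  2.    0.    1.09 -0.95] F [-0.2 -0.6 -0.7]
```

View pics/w_p4.png

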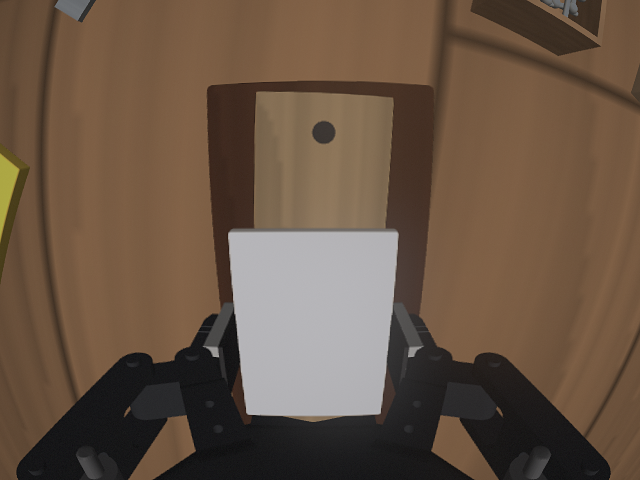

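View pics/scp4.png

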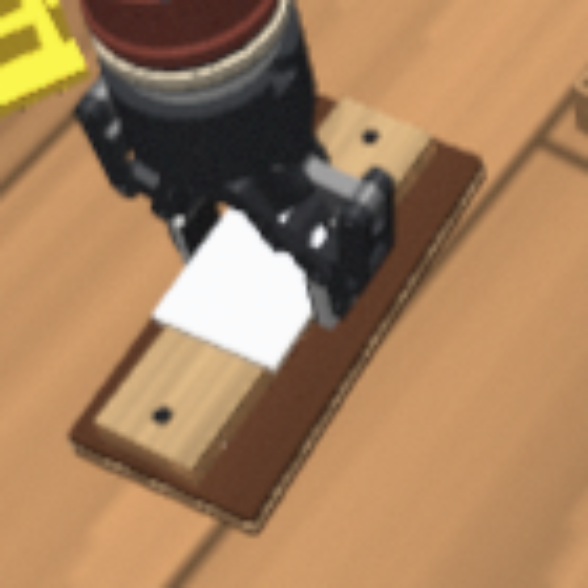

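Request:
carry_out([
  [[0,0,0],[0,0,0.3],0.55],
  [[0,0,0],[0,0,0.5],0.55],
  [[0,0,0],[0,0,0.8],0.55],
  [[0,0,0],[0,0,1],0.55],
  [[0,0,0],[0,0,1],0.55],
  [[0,0,0],[0,0,0],0.55],
])

```text
t: 32.0
tool_pos: [0.4029, -0.3355, 0.2706]
tool_rot: [-0.093, 1.566, 0.09]
contact_force: [-0.1, -0.6, -0.6]
opening: 0.059
```

```bash
python3 w.py w_p5
```

```text
t 32.00 tcp [ 0.4029 -0.3355  0.2706] tipdir [ 0.002 -0.002 -1.   ] jawyaw 0.117 open 0.0590 q [-0.84 -0.07  1.96  0.    1.24 -0.95] F [-0.1 -0.6 -0.6]
```

View pics/w_p5.png

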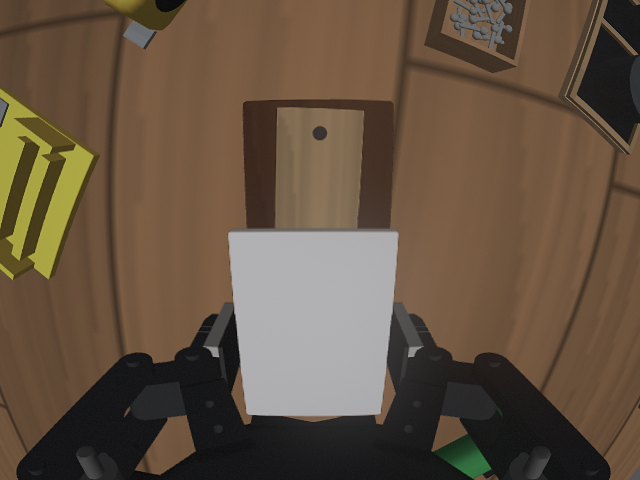

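Request:
carry_out([
  [[0,0,-0.2],[0.1,0.6,0.5],0.55],
  [[0,0,-0.25],[0.1,1,0.3],0.55],
  [[0,0,-0.25],[0.1,1,0],0.55],
  [[0,0,-0.25],[0.1,1,0],0.55],
  [[0,0,-0.25],[0.1,1,0],0.55],
  [[0,0,-0.25],[0.1,1,0],0.55],
  [[0,0,-0.25],[0.1,1,0],0.55],
  [[0,0,-0.25],[0.1,1,0],0.55],
])

```text
t: 32.85
tool_pos: [0.4158, -0.1779, 0.2773]
tool_rot: [0.077, 1.578, -0.066]
contact_force: [0.9, -0.4, -0.0]
opening: 0.0593
```

Request:
carry_out([
  [[0,0,-0.25],[0.1,1,0],0.55],
  [[0,0,-0.25],[0.1,1,0],0.55],
  [[0,0,-0.25],[0.1,1,0],0.55],
  [[0,0,-0.25],[0.1,1,0],0.55],
  [[0,0,-0.25],[0.1,1,0],0.55],
  [[0,0,-0.25],[0.1,1,0],0.55],
  [[0,0,-0.25],[0.1,1,0],0.55],
  [[0,0,-0.25],[0.1,1,0],0.55],
])

```text
t: 33.65
tool_pos: [0.4279, -0.0098, 0.2672]
tool_rot: [0.247, 1.58, -0.227]
contact_force: [-0.7, -0.3, -0.1]
opening: 0.0593
```

```bash
python3 -c "
from h import *
st()"
```

```text
t 33.65 tcp [ 0.4279 -0.0098  0.2672] tipdir [-0.02   0.016 -1.   ] jawyaw -0.301 open 0.0593 q [-0.2  -0.31  2.18  0.01  1.3   0.1 ] F [-0.7 -0.3 -0.1]
```

Request:
carry_out([
  [[-0.16,-0.2,-0.15],[0.15,0.8,0.2],0.55],
  [[0,0,-0.1],[0.15,0.8,0],0.55],
  [[0,0,0],[0.15,0.7,0],0.55],
  [[0,0,0],[0,0.2,0],0.55],
  [[0,0,0],[0,0,0],0.55],
])

```text
t: 34.15
tool_pos: [0.4345, 0.0444, 0.2654]
tool_rot: [0.254, 1.564, -0.255]
contact_force: [0.3, 0.3, -1.0]
opening: 0.0588
```

```bash
python3 w.py w_p6
```

```text
t 34.15 tcp [0.4345 0.0444 0.2654] tipdir [-0.008  0.001 -1.   ] jawyaw -0.324 open 0.0588 q [-0.07 -0.29  2.17 -0.    1.27  0.25] F [ 0.3  0.3 -1. ]
```

View pics/w_p6.png

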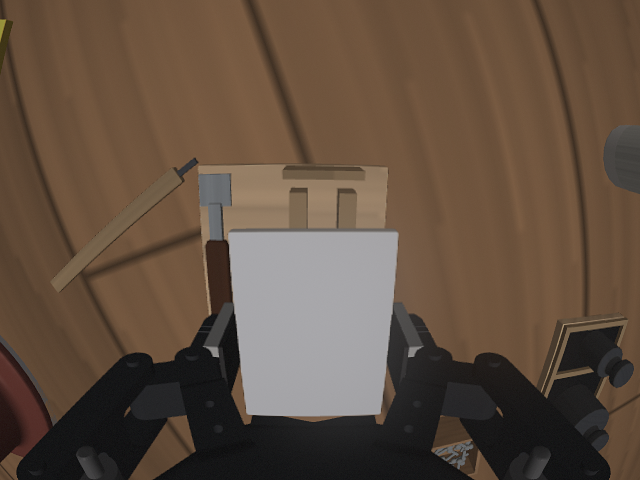

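```bash
cat > cs.py <<'E'
from h import *
def cs(n,b1,b2,s,pf):
    c=dict(np.load(f'pics/{n}.npz')); y=-.33; zc=c['tool_pos'][2]
    f=lambda P,lx,ly:(P-R.from_euler('z',y).apply([lx,ly,0])).round(4)
    print(f(wray(b1,.03,c),-.014,.043),f(wray(b2,.03,c),.014,.043),'stop',f(wray(s,.038,c),0,.0525))
    P=wray(pf,zc-.160+.006,c); M=R.from_rotvec(c['tool_rot']).as_matrix(); a=M[:,1]
    print('plate ctr',(P-a*.042).round(4),'jaw',np.arctan2(M[1,2],M[0,2]))
E
python3 - <<'E'
from cs import *
cs('w_p6',(299,188.5),(347,189),(324,168),(314,229.5))
E
```

```text
[0.4396 0.0453 0.03  ] [0.4383 0.0458 0.03  ] stop [0.4401 0.0481 0.038 ]
plate ctr [0.4346 0.0461 0.1115] jaw -0.32369856051947826
```

Request:
carry_out([
  [[0,-0.08,0],[0.15,-0.05,-0.5],0.55],
  [[0,0,0],[0,0,-0.8],0.55],
  [[0,0,0],[0,0,-0.8],0.55],
  [[0,0,0],[0,0,-0.7],0.55],
  [[0,0,0],[0,0,0],0.55],
])

```text
t: 34.7
tool_pos: [0.437, 0.0399, 0.2072]
tool_rot: [0.257, 1.555, -0.258]
contact_force: [0.2, 0.7, -0.4]
opening: 0.0589
```

```bash
python3 w.py w_p7
```

```text
t 34.70 tcp [0.437  0.0399 0.2072] tipdir [ 0.    -0.001 -1.   ] jawyaw -0.328 open 0.0589 q [-0.08 -0.19  2.2  -0.    1.14  0.25] F [ 0.2  0.7 -0.4]
```

View pics/w_p7.png

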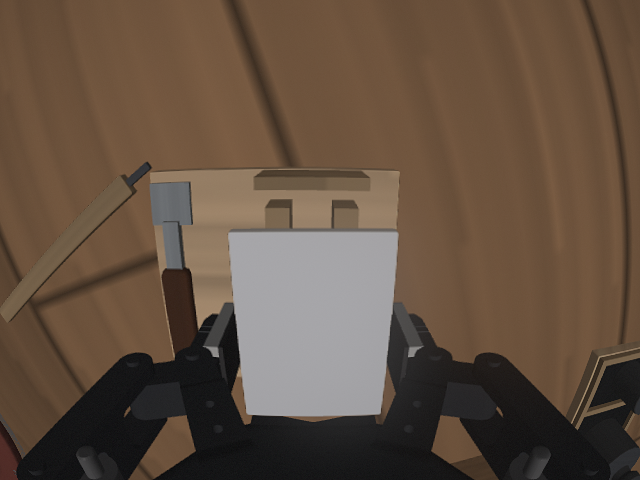

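```bash
python3 - <<'E'
from cs import *
cs('w_p7',(278.5,200),(345,200),(312,173),(314,229.5))
E
```

```text
[0.4399 0.0462 0.03  ] [0.4386 0.0467 0.03  ] stop [0.44   0.0485 0.038 ]
plate ctr [0.4385 0.0413 0.0533] jaw -0.3282349105197615
```

Request:
carry_out([
  [[0,0,0],[0.02,0.2,-0.25],0.55],
  [[0,0,0],[0,0,-0.3],0.55],
  [[0,0,0],[0,0,0],0.55],
])

```text
t: 35.05
tool_pos: [0.4389, 0.0434, 0.1984]
tool_rot: [0.258, 1.55, -0.259]
contact_force: [-0.5, -0.1, -0.6]
opening: 0.0588
```

```bash
python3 w.py w_p8
```

```text
t 35.05 tcp [0.4389 0.0434 0.1984] tipdir [ 0.005 -0.002 -1.   ] jawyaw -0.329 open 0.0588 q [-0.07 -0.17  2.19 -0.    1.11  0.26] F [-0.5 -0.1 -0.6]
```

View pics/w_p8.png

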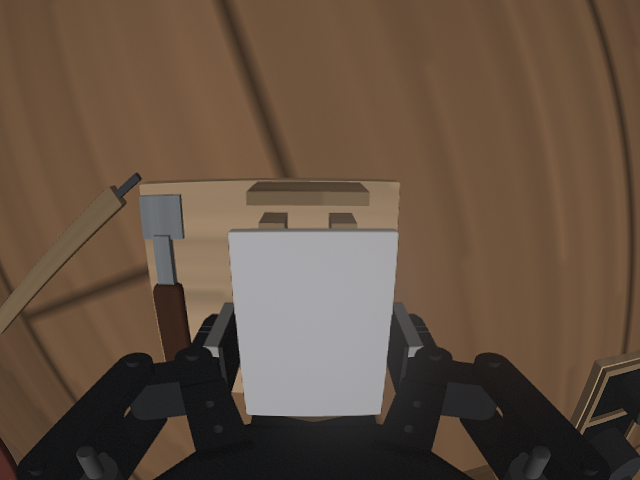

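Request:
carry_out([
  [[0,0.05,0],[-0.07,0,-0.15],0.55],
  [[0,0,0],[0,0,-0.15],0.55],
  [[0,0,0],[0,0,-0.1],0.55],
])

```text
t: 35.4
tool_pos: [0.4382, 0.0435, 0.1915]
tool_rot: [0.257, 1.552, -0.259]
contact_force: [-0.3, 0.1, 0.1]
opening: 0.0591
```

Request:
carry_out([
  [[0,0,0],[0,0,-0.1],0.55],
  [[0,0,0],[0,0,-0.08],0.55],
])

```text
t: 35.6
tool_pos: [0.4387, 0.0435, 0.1895]
tool_rot: [0.257, 1.555, -0.259]
contact_force: [-12.2, -0.8, 23.3]
opening: 0.0594
```

```bash
python3 -c "
from h import *
st()
im,d=get_image('scene'); cv2.imwrite('pics/scp8.png',cv2.resize(im[190:280,270:370],None,fx=6,fy=6))"
```

```text
t 35.60 tcp [0.4387 0.0435 0.1895] tipdir [ 0.001 -0.002 -1.   ] jawyaw -0.329 open 0.0594 q [-0.07 -0.15  2.2  -0.    1.1   0.26] F [-12.2  -0.8  23.3]
```

View pics/scp8.png

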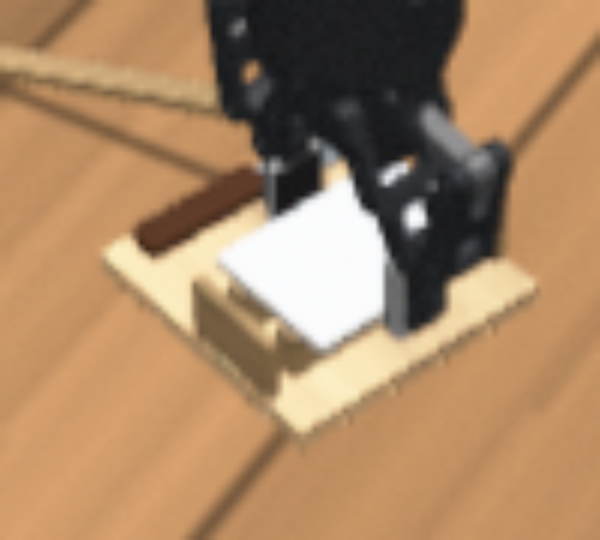

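Request:
carry_out([
  [[0,0,0],[0,0,0],0.6],
  [[0,0,0],[0,0,0],0.75],
  [[0,0,0],[0,0,0],0.82],
  [[0,0,0],[0,0,0],0.82],
  [[0,0,0],[0,0,0],0.82],
])

```text
t: 36.15
tool_pos: [0.4391, 0.0435, 0.1899]
tool_rot: [0.257, 1.553, -0.259]
contact_force: [-0.8, 0.9, -0.1]
opening: 0.0701
```

```bash
python3 w.py w_p9
```

```text
t 36.15 tcp [0.4391 0.0435 0.1899] tipdir [ 0.002 -0.002 -1.   ] jawyaw -0.329 open 0.0701 q [-0.07 -0.15  2.2  -0.    1.09  0.26] F [-0.8  0.9 -0.1]
```

View pics/w_p9.png

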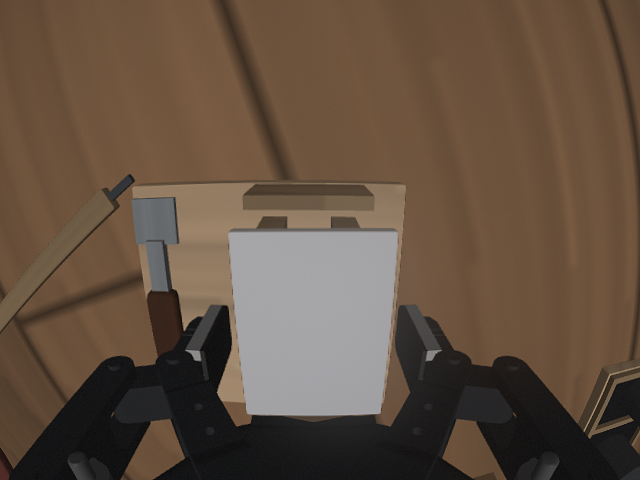

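Request:
carry_out([
  [[0,0,0],[0,0,0.4],0.82],
  [[0,0,0],[0,0,0.8],0.82],
  [[0,0,0],[0,0,1],0.82],
  [[0,0,0],[0,0,1],0.82],
  [[0,0,0],[0,0,1],1],
  [[0,0,0],[0,0,1],1],
  [[0,0,0],[0,0,0.5],1],
  [[0,0,0],[0,0,0],1],
])

```text
t: 37.0
tool_pos: [0.4376, 0.0436, 0.3103]
tool_rot: [0.257, 1.554, -0.259]
contact_force: [1.2, 0.1, -0.2]
opening: 0.0853
```

```bash
python3 w.py w_p10
```

```text
t 37.00 tcp [0.4376 0.0436 0.3103] tipdir [ 0.001 -0.002 -1.   ] jawyaw -0.329 open 0.0853 q [-0.07 -0.34  2.13 -0.    1.35  0.26] F [ 1.2  0.1 -0.2]
```

View pics/w_p10.png

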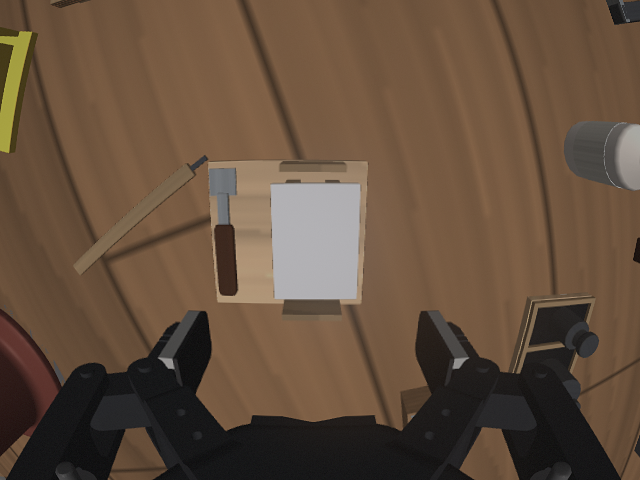

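```bash
python3 - <<'E'
from quad import *
im=cv2.imread('pics/w_p10.png'); cv2.imwrite('pics/wp10.png',cv2.resize(im[150:325,200:375],None,fx=3.4,fy=3.4,interpolation=cv2.INTER_CUBIC))
quad('w_p10',[(271.5,183.5),(360,183),(356.5,299),(275,298)],.036)
E
```

```text
w_p10 ctr [0.4409 0.0446 0.036 ] yaw -0.326 L 0.0834 W 0.0589
```

View pics/wp10.png

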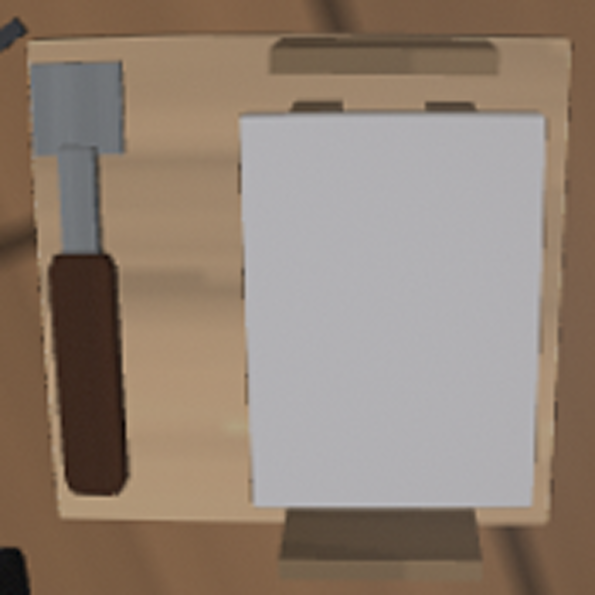

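```bash
python3 - <<'E'
from h import *
c=dict(np.load('pics/w_p10.npz'))
a=wray((200+383/3.4,150+61/3.4),.038,c); b=wray((200+381/3.4,150+569/3.4),.038,c); print(a,b,np.linalg.norm(a-b),(a+b)/2)
E
```

```text
[0.45560173 0.09436158 0.038     ] [ 0.42034689 -0.00756321  0.038     ] 0.1078497436170111 [0.43797431 0.04339919 0.038     ]
```

Request:
carry_out([
  [[0,0,0.22],[-0.05,-0.7,0.5],1],
  [[0,0,0.22],[-0.08,-1,0.3],1],
  [[0,0,0.22],[-0.08,-1,0],1],
  [[0,0,0.22],[-0.08,-1,0],1],
  [[0,0,0.22],[-0.08,-1,0],1],
  [[0,0,0.22],[-0.08,-1,0],1],
  [[0,0,0.22],[-0.08,-1,0],1],
  [[0,0,0.22],[-0.08,-1,0],1],
])

```text
t: 37.85
tool_pos: [0.4213, -0.1133, 0.3144]
tool_rot: [0.111, 1.586, -0.109]
contact_force: [1.2, -0.0, 0.6]
opening: 0.0858
```

Request:
carry_out([
  [[0,0,0.22],[-0.08,-1,0],1],
  [[0,0,0.22],[-0.08,-1,0],1],
  [[0,0,0.22],[-0.08,-1,0],1],
  [[0,0,0.22],[-0.08,-1,0],1],
  [[0,0,0.22],[-0.08,-1,0],1],
  [[0,0,0.22],[-0.08,-1,0],1],
  [[0,0,0.22],[-0.08,-1,0],1],
  [[0,0,0.22],[-0.08,-1,0],1],
])

```text
t: 38.65
tool_pos: [0.4039, -0.2781, 0.3006]
tool_rot: [-0.024, 1.607, 0.043]
contact_force: [-0.1, -0.2, 0.2]
opening: 0.0854
```

```bash
python3 -c "
from h import *
st()"
```

```text
t 38.65 tcp [ 0.4039 -0.2781  0.3006] tipdir [-0.037  0.011 -0.999] jawyaw 0.043 open 0.0854 q [-0.75 -0.18  2.01 -0.02  1.34 -0.79] F [-0.1 -0.2  0.2]
```

Request:
carry_out([
  [[-0.1,-0.2,0.2],[0,-1,0.3],1],
  [[0,-0.17,0.15],[0,-0.9,0.2],1],
  [[0,0,0],[0,-0.7,0],1],
  [[0,0,0],[0,-0.2,0],1],
  [[0,0,0],[0,0,0],1],
])

```text
t: 39.15
tool_pos: [0.4018, -0.337, 0.3029]
tool_rot: [-0.052, 1.578, 0.067]
contact_force: [-0.1, 0.3, -0.2]
opening: 0.0855
```

```bash
python3 w.py w_s1
```

```text
t 39.15 tcp [ 0.4018 -0.337   0.3029] tipdir [-0.008  0.009 -1.   ] jawyaw 0.075 open 0.0855 q [-0.84 -0.1   1.94  0.    1.32 -0.92] F [-0.1  0.3 -0.2]
```

View pics/w_s1.png

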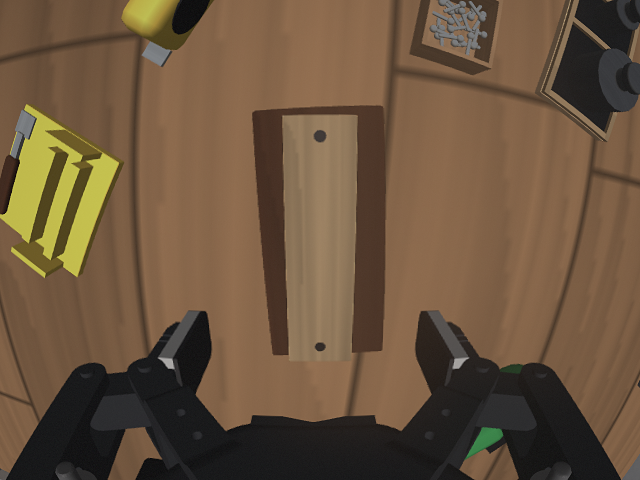

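```bash
python3 - <<'E'
from quad import *
quad('w_s1',[(282,115),(358,115),(351.5,361),(289,360)],.033)
E
```

```text
w_s1 ctr [ 0.405  -0.3348  0.033 ] yaw 0.082 L 0.1792 W 0.0483
```

Request:
carry_out([
  [[-0.09,-0.08,0.05],[0.15,0,-0.4],1],
  [[0,0,0],[0,0,-1],1],
  [[0,0,0],[0,0,-1],1],
  [[0,0,0],[0,0,-1],1],
  [[0,0,0],[0,0,-0.8],1],
  [[0,0,0],[0,0,0],1],
], squeeze=45)

```text
t: 39.8
tool_pos: [0.4058, -0.3316, 0.2132]
tool_rot: [-0.068, 1.569, 0.068]
contact_force: [-0.0, -0.0, -0.0]
opening: 0.0854
```

```bash
python3 w.py w_s2
```

```text
t 39.80 tcp [ 0.4058 -0.3316  0.2132] tipdir [ 0.001  0.    -1.   ] jawyaw 0.086 open 0.0854 q [-0.83  0.02  1.99  0.    1.13 -0.91] F [-0. -0. -0.]
```

View pics/w_s2.png

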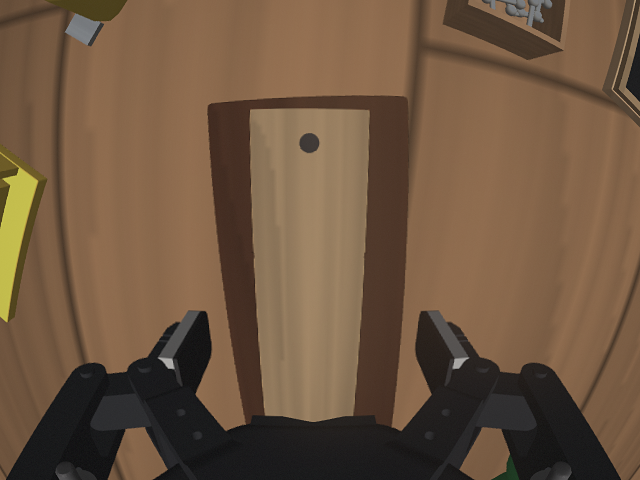

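Request:
carry_out([
  [[0,0,0],[-0.08,-0.17,-0.4],1],
  [[0,0,0],[0,0,-0.35],1],
  [[0,0,0],[0,0,-0.2],1],
  [[0,0,0],[0,0,0],1],
])

```text
t: 40.25
tool_pos: [0.4055, -0.3358, 0.1965]
tool_rot: [-0.073, 1.564, 0.065]
contact_force: [-0.0, 1.3, -0.5]
opening: 0.0855
```

Request:
carry_out([
  [[0.04,0.05,0],[-0.05,0,-0.25],0.9],
  [[0,0,0],[0,0,0],0.8],
  [[0,0,0],[0,0,0],0.65],
  [[0,0,0],[0,0,0],0.5],
  [[0,0,0],[0,0,0],0.4],
  [[0,0,0],[0,0,0],0.4],
  [[0,0,0],[0,0,0],0.4],
  [[0,0,0],[0,0,0],0.4],
])

```text
t: 41.05
tool_pos: [0.4047, -0.3363, 0.1922]
tool_rot: [-0.07, 1.568, 0.067]
contact_force: [-0.7, -0.7, -0.5]
opening: 0.0465
```

```bash
python3 w.py w_s3; python3 - <<'E'
from h import *
im,d=get_image('scene'); cv2.imwrite('pics/scs3.png',cv2.resize(im[290:430,140:280],None,fx=4.2,fy=4.2))
E
```

```text
t 41.05 tcp [ 0.4047 -0.3363  0.1922] tipdir [ 0.001 -0.002 -1.   ] jawyaw 0.087 open 0.0465 q [-0.83  0.05  1.99 -0.    1.09 -0.92] F [-0.7 -0.7 -0.5]
```

View pics/w_s3.png

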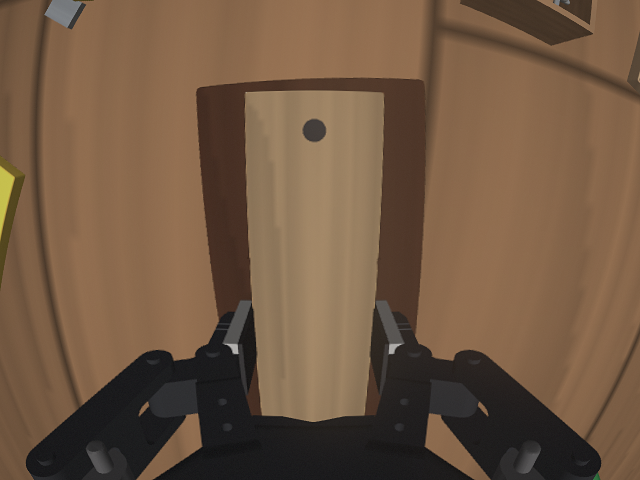

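View pics/scs3.png

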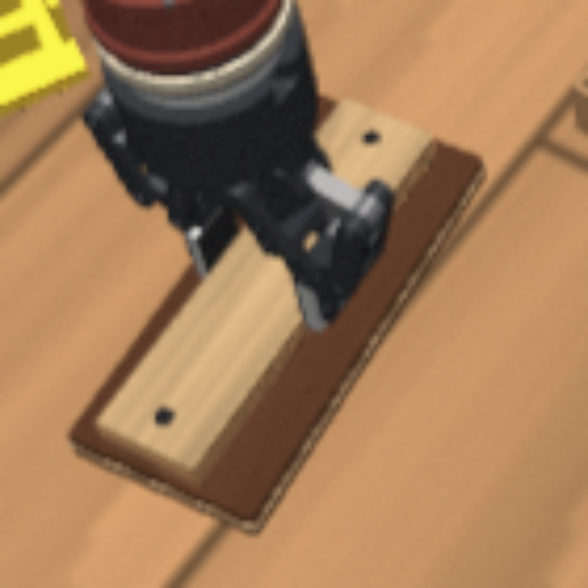

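Request:
carry_out([
  [[0,0,0],[0,0,0.3],0.4],
  [[0,0,0],[0,0,0.6],0.4],
  [[0,0,0],[0,0,1],0.4],
  [[0,0,0],[0,0,1],0.4],
  [[0,0,0],[0,0,1],0.4],
  [[0,0,0],[0,0,1],0.4],
  [[0,0,0],[0.1,0.3,1],0.4],
  [[0,0,0],[0.2,0.7,0.3],0.4],
])

```text
t: 41.95
tool_pos: [0.4098, -0.3157, 0.3258]
tool_rot: [-0.069, 1.567, 0.065]
contact_force: [1.6, 0.1, -0.1]
opening: 0.0467
```

```bash
python3 w.py w_s4
```

```text
t 41.95 tcp [ 0.4098 -0.3157  0.3258] tipdir [ 0.003 -0.003 -1.   ] jawyaw 0.085 open 0.0467 q [-0.8  -0.15  1.94 -0.    1.34 -0.89] F [ 1.6  0.1 -0.1]
```

View pics/w_s4.png

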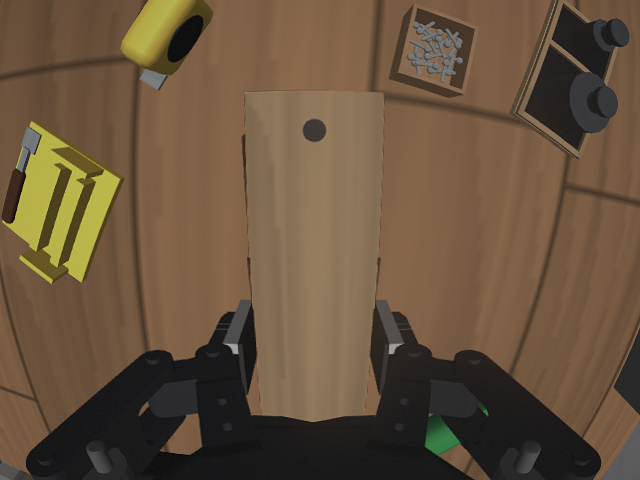

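Request:
carry_out([
  [[0,0,-0.12],[0.2,1,0.1],0.4],
  [[0,0,-0.12],[0.2,1,0.1],0.4],
  [[0,0,-0.12],[0.2,1,0.1],0.4],
  [[0,0,-0.12],[0.2,1,0],0.4],
  [[0,0,-0.12],[0.2,1,0],0.4],
  [[0,0,-0.12],[0.2,1,0],0.4],
  [[0,0,-0.12],[0.2,1,0],0.4],
  [[0,0,-0.12],[0.2,1,0],0.4],
])

```text
t: 42.8
tool_pos: [0.4408, -0.144, 0.3262]
tool_rot: [0.012, 1.575, -0.007]
contact_force: [0.2, 0.2, -0.7]
opening: 0.047
```

Request:
carry_out([
  [[0,0,-0.12],[0.1,1,0.1],0.4],
  [[0,0,-0.12],[0.1,1,0],0.4],
  [[0,0,-0.12],[0.1,1,0],0.4],
  [[0,0,-0.12],[0.1,1,0],0.4],
  [[0,0,-0.12],[0,1,0],0.4],
  [[0,0,-0.12],[0,1,0],0.4],
  [[0,0,-0.12],[0,1,0],0.4],
  [[0,0,-0.12],[0,1,0],0.4],
])

```text
t: 43.6
tool_pos: [0.4447, 0.0271, 0.3197]
tool_rot: [0.09, 1.585, -0.079]
contact_force: [-0.5, 0.0, -0.6]
opening: 0.0467
```

```bash
python3 -c "
from h import *
st()"
```

```text
t 43.60 tcp [0.4447 0.0271 0.3197] tipdir [-0.016  0.008 -1.   ] jawyaw -0.107 open 0.0467 q [-0.11 -0.33  2.1   0.01  1.39 -0.  ] F [-0.5  0.  -0.6]
```

Request:
carry_out([
  [[-0.08,-0.16,-0.15],[-0.1,1,0.2],0.4],
  [[0,0,-0.15],[-0.1,1,0.1],0.4],
  [[0,0,-0.15],[-0.1,1,0],0.4],
  [[0,0,-0.15],[-0.1,1,0],0.4],
  [[0,0,-0.15],[-0.1,1,0],0.4],
  [[0,0,-0.15],[-0.1,1,0],0.4],
  [[0,0,-0.15],[-0.1,1,0],0.4],
  [[0,0,-0.15],[-0.1,1,0],0.4],
])

```text
t: 44.4
tool_pos: [0.4219, 0.1964, 0.3175]
tool_rot: [0.177, 1.575, -0.18]
contact_force: [1.0, -0.3, -1.6]
opening: 0.0469
```

Request:
carry_out([
  [[0,0,-0.15],[-0.1,1,0.1],0.4],
  [[0,0,-0.15],[-0.1,1,0],0.4],
  [[0,0,-0.15],[-0.1,1,0],0.4],
  [[0,0,-0.15],[-0.1,1,0],0.4],
  [[0,0,-0.15],[-0.1,0.8,0],0.4],
  [[0,0,-0.1],[-0.1,0.5,0],0.4],
  [[0,0,0],[0,0,0],0.4],
])

```text
t: 45.1
tool_pos: [0.4029, 0.3096, 0.3119]
tool_rot: [0.236, 1.579, -0.248]
contact_force: [-0.6, -0.2, -1.8]
opening: 0.0467
```

```bash
python3 w.py w_s5
```

```text
t 45.10 tcp [0.4029 0.3096 0.3119] tipdir [-0.023 -0.004 -1.   ] jawyaw -0.308 open 0.0467 q [ 0.51 -0.15  1.97  0.01  1.35  0.81] F [-0.6 -0.2 -1.8]
```

View pics/w_s5.png

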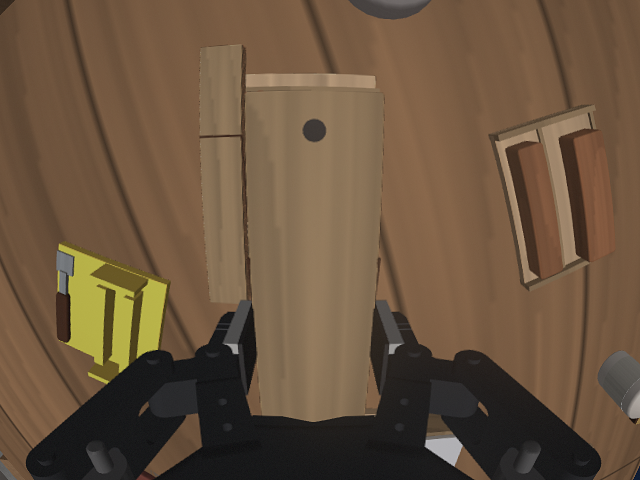

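Request:
carry_out([
  [[0.04,-0.23,-0.15],[0.3,0.9,0],0.4],
  [[0,0,0],[0.2,0.8,-0.3],0.4],
  [[0,0,0],[0,0.2,-0.8],0.4],
  [[0,0,0],[0,0,-0.8],0.4],
  [[0,0,0],[0,0,-0.4],0.4],
  [[0,0,0],[0,0,0],0.4],
])

```text
t: 45.75
tool_pos: [0.4125, 0.3453, 0.2624]
tool_rot: [0.252, 1.556, -0.257]
contact_force: [-0.8, -0.0, 0.2]
opening: 0.0468
```

```bash
python3 w.py w_s6
```

```text
t 45.75 tcp [0.4125 0.3453 0.2624] tipdir [-0.001 -0.004 -1.   ] jawyaw -0.324 open 0.0468 q [ 0.56 -0.02  1.94 -0.    1.23  0.88] F [-0.8 -0.   0.2]
```

View pics/w_s6.png

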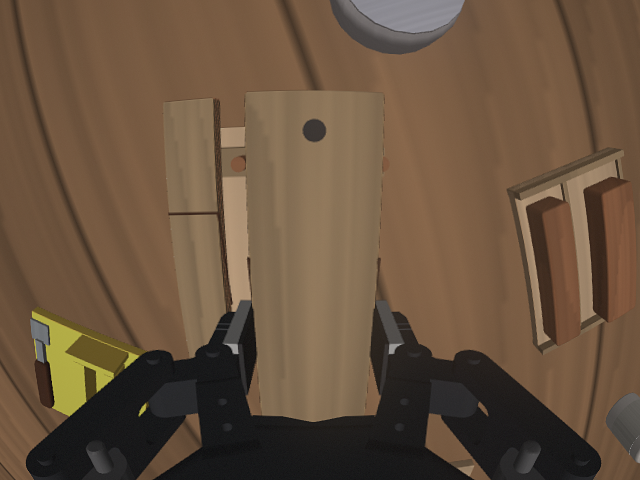

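```bash
cat > rk.py <<'E'
from h import *
def rk(n,pl,pr,end):
    c=dict(np.load(f'pics/{n}.npz')); y=-.328; f=lambda P,lx,ly:(P-R.from_euler('z',y).apply([lx,ly,0])).round(4)
    if pl: print('L',f(wray(pl,.044,c),-.036,.055))
    if pr: print('R',f(wray(pr,.044,c),.037,.055))
    M=R.from_rotvec(c['tool_rot']).as_matrix(); P=wray(end,c['tool_pos'][2]-.1742+.015,c)
    print('slat ctr',(P-M[:,1]*.09).round(4),'jaw %.3f'%np.arctan2(M[1,2],M[0,2]))
E
python3 - <<'E'
from rk import *
rk('w_s6',(238,162.5),(386,162.5),(314.5,91.5))
c=dict(np.load('pics/w_s6.npz')); a=wray((217,98),.045,c);b=wray((231,304),.045,c);print(a,b,np.arctan2(*(a-b)[[1,0]])-np.pi/2)
for P in (a,b): print((R.from_euler('z',.328).apply(P-[.4134,.352,0])).round(4))
E
```

```text
L [0.4128 0.3522 0.044 ]
R [0.415  0.3517 0.044 ]
slat ctr [0.4136 0.3455 0.1036] jaw -0.324
[0.39769316 0.45085798 0.045     ] [0.3633756  0.34388609 0.045     ] -0.3104367722867565
[-0.0467  0.0885  0.045 ]
[-0.0447 -0.0238  0.045 ]
```

Request:
carry_out([
  [[0.04,0,-0.04],[0,0.35,-0.4],0.4],
  [[0,0,0],[0,0,-0.7],0.4],
  [[0,0,0],[0,0,-0.7],0.4],
  [[0,0,0],[0,0,-0.4],0.4],
  [[0,0,0],[0,0,0],0.4],
])

```text
t: 46.3
tool_pos: [0.4131, 0.3527, 0.2171]
tool_rot: [0.261, 1.554, -0.256]
contact_force: [0.3, -0.4, -1.1]
opening: 0.0469
```

```bash
python3 w.py w_s7
```

```text
t 46.30 tcp [0.4131 0.3527 0.2171] tipdir [ 0.002  0.003 -1.   ] jawyaw -0.329 open 0.0469 q [0.57 0.05 1.95 0.   1.14 0.9 ] F [ 0.3 -0.4 -1.1]
```

View pics/w_s7.png

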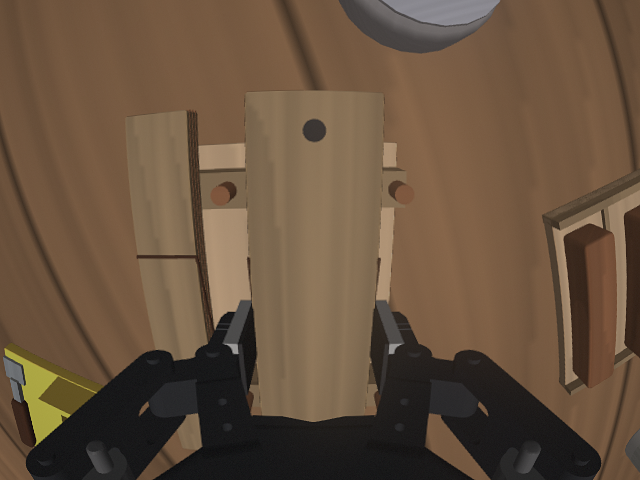

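```bash
python3 - <<'E'
from rk import *
rk('w_s7',(223,194),(404,195),(314.5,91.5))
E
```

```text
L [0.414  0.3515 0.044 ]
R [0.4124 0.3515 0.044 ]
slat ctr [0.4147 0.3539 0.0576] jaw -0.329
```

Request:
carry_out([
  [[0,0,0],[-0.07,-0.1,-0.2],0.4],
  [[0,0,0],[0,0,-0.2],0.4],
  [[0,0,0],[0,0,-0.15],0.4],
])

```text
t: 46.65
tool_pos: [0.4123, 0.3509, 0.2071]
tool_rot: [0.262, 1.551, -0.254]
contact_force: [0.3, -0.6, -1.0]
opening: 0.0469
```

Request:
carry_out([
  [[-0.04,0.03,0],[0,0,-0.12],0.4],
  [[0,0,0],[0,0,-0.1],0.4],
])

```text
t: 46.85
tool_pos: [0.4126, 0.3511, 0.2041]
tool_rot: [0.258, 1.555, -0.259]
contact_force: [-7.3, -6.5, 20.2]
opening: 0.0468
```

Contact at the expected height; check and release.

Request:
carry_out([
  [[0,0,0],[0,0,0],0.5],
  [[0,0,0],[0,0,0],0.6],
  [[0,0,0],[0,0,0],0.68],
  [[0,0,0],[0,0,0],0.68],
  [[0,0,0],[0,0,0],0.68],
])

```text
t: 47.35
tool_pos: [0.4134, 0.3516, 0.2056]
tool_rot: [0.259, 1.552, -0.257]
contact_force: [-0.0, -0.0, 0.3]
opening: 0.0579
```

```bash
python3 w.py w_s8; python3 - <<'E'
from h import *
im,d=get_image('scene'); cv2.imwrite('pics/scs8.png',cv2.resize(im[95:205,310:440],None,fx=5,fy=5))
E
```

```text
t 47.35 tcp [0.4134 0.3516 0.2056] tipdir [ 0.003  0.001 -1.   ] jawyaw -0.329 open 0.0579 q [ 0.57  0.07  1.95 -0.    1.12  0.9 ] F [-0.  -0.   0.3]
```

View pics/w_s8.png

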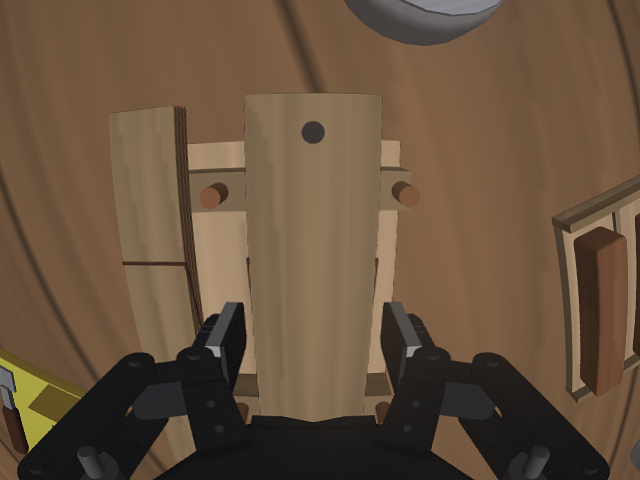

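View pics/scs8.png

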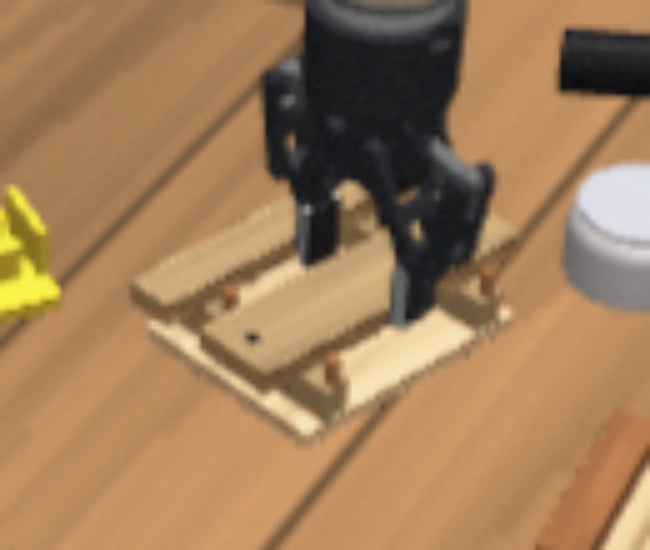

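Slat lies in its lane and is released. Rise and check everything.

Request:
carry_out([
  [[0,0,0],[0,0,0.4],0.68],
  [[0,0,0],[0,0,0.8],0.68],
  [[0,0,0],[0,0,1],0.68],
  [[0,0,0],[0,0,1],0.7],
  [[0,0,0],[0,0,1],0.7],
  [[0,0,0],[0,0,1],0.7],
  [[0,0,0],[0,0,1],0.7],
  [[0,0,0],[0,0,0],0.7],
])

```text
t: 48.25
tool_pos: [0.4123, 0.3509, 0.3369]
tool_rot: [0.259, 1.552, -0.257]
contact_force: [1.0, 0.3, 0.2]
opening: 0.0598
```

```bash
python3 w.py w_s9; python3 - <<'E'
from h import *
im,d=get_image('top'); cv2.imwrite('pics/topf.png',im)
im,d=get_image('scene'); cv2.imwrite('pics/scf.png',im)
E
```

```text
t 48.25 tcp [0.4123 0.3509 0.3369] tipdir [ 0.003  0.001 -1.   ] jawyaw -0.329 open 0.0598 q [ 0.57 -0.1   1.87 -0.    1.36  0.9 ] F [1.  0.3 0.2]
```

View pics/w_s9.png

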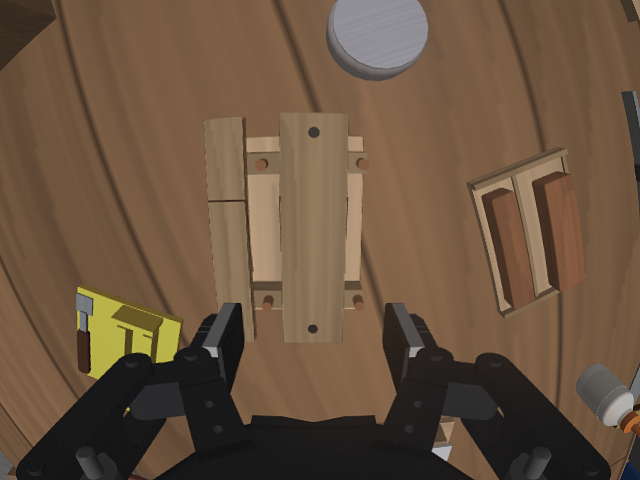

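View pics/scf.png

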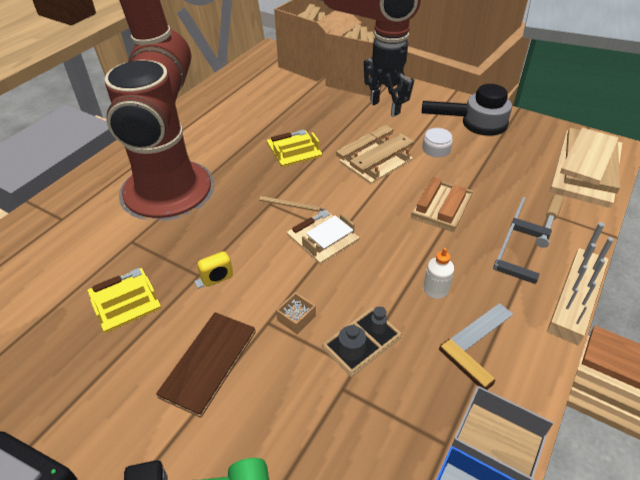

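View pics/topf.png

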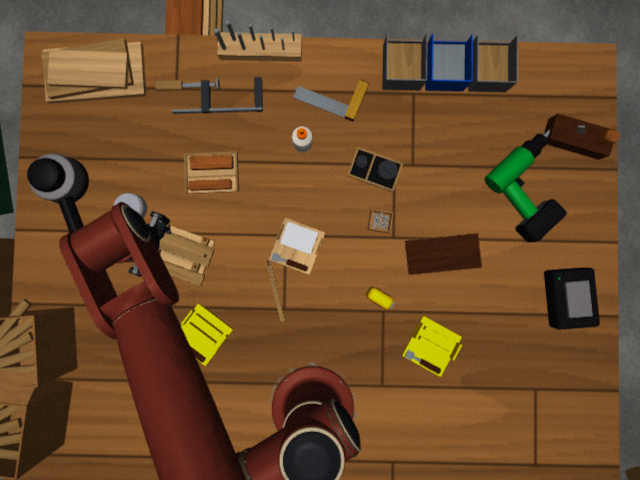

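```bash
python3 - <<'E'
from quad import *
quad('w_s9',[(280.5,113.5),(349,114),(344,342),(282.5,342)],.045)
c=dict(np.load('pics/w_s9.npz')); K=np.array([wray(p,.044,c) for p in [(262,165),(363,164),(268,303),(359,303)]]); print('pins ctr',K.mean(0).round(4))
a=cv2.imread('pics/topf.png')[140:200,340:420]; cv2.imwrite('pics/tfw.png',cv2.resize(a,None,fx=7,fy=7,interpolation=cv2.INTER_CUBIC))
a=cv2.imread('pics/scf.png')[300:375,320:410]; cv2.imwrite('pics/sfw.png',cv2.resize(a,None,fx=6,fy=6,interpolation=cv2.INTER_CUBIC))
E
```

```text
w_s9 ctr [0.4149 0.3524 0.045 ] yaw -0.335 L 0.1783 W 0.0490
pins ctr [0.4142 0.3525 0.044 ]
```

View pics/tfw.png

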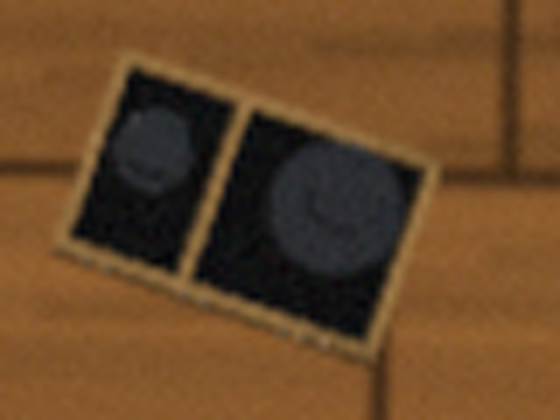

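```bash
python3 - <<'E'
from h import *
f=lambda X,Y,z: ray_at('top',((X+.5)/7-.5+340,(Y+.5)/7-.5+140),z)
w=f(337,206,.052); b=np.mean([f(*p,.016) for p in [(250,108),(428,165),(368,338),(195,278)]],0); print(w,b,np.linalg.norm((w-b)[:2]))
E
```

```text
[ 0.6169735  -0.17760988  0.052     ] [ 0.61774755 -0.17328153  0.016     ] 0.004397026021897888
```

All four pieces are within about 5 mm of their middles, and the arm is clear of everything. I'm handing in.

```bash
python3 -c "
from station import *
print(finish_job())"
```

```text
the job is handed in; nothing more can be done
None
```

I took the stack apart in order and handed the job in at about 48 s of the 136 s allowed; no verdict was reported. I lowered each piece until it touched, let go, then lifted the arm clear.

My last image checks, as distance from the middle of each place:

| Piece | Place | Distance | Limit | Alignment error | Limit |
|---|---|---|---|---|---|
| Weight | free bay of the weight tray | about 4 mm | 12 mm | not measured | 0.08 rad |
| Caul | free bay of the caul tray | about 3 mm | 12 mm | about 0.01 rad | 0.15 rad |
| Release plate | wooden cleaning stand (not a yellow one) | about 3 mm | 12 mm | under 0.01 rad | 0.2 rad |
| Slat | free lane of the drying rack | about 1 mm | 14 mm | under 0.01 rad | 0.15 rad |

- **Checks that disagreed:** The top camera placed things about 3 mm off in x compared with the wrist camera, and the scene camera was off by a few pixels. I used the wrist camera for placing; only the weight's final check came from the top camera.
- **Weight:** On the first touch-down it was pressed on the floor of the bay briefly with about 60 N. I lifted it slightly, moved it back to the middle and set it down again.
- **Bystanders:** The glue bottle and the box of screws look unmoved in the final top and scene pictures. I did not measure them.

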